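# Test a batch of battery packs on the tilt-deck jig

### The job

Change the test jig over by swapping the two probe heads: the round one goes upright onto the steel dock plate, the square one onto the black parking pad, each in the middle of its plate. Then lay all the battery packs flat, rib up, on the jig's tilted deck and push its far edge down until the deck is level, keeping it there for two seconds with the packs aboard. Let it spring back up, put every pack rib up in the black tray, and leave the mug, tape and pot where they are.

Things in the scene. Friction and masses are not known exactly. Their poses are not given: they have to be found in the camera images.
- pack1: loose grey battery pack, 150 g: flat base 90 x 46 x 14 mm with a black upright grip rib on top, 60 mm long, 20 mm thick, 26 mm high (40 mm overall). Origin: centre of the underside; x along its length and along the rib, y across the rib (pinch the rib along y), z up. Four identical packs exist; only two or three are present in a given run.
- pack2: loose grey battery pack, 150 g: flat base 90 x 46 x 14 mm with a black upright grip rib on top, 60 mm long, 20 mm thick, 26 mm high (40 mm overall). Origin: centre of the underside; x along its length and along the rib, y across the rib (pinch the rib along y), z up. Four identical packs exist; only two or three are present in a given run.
- pack3: loose grey battery pack, 150 g: flat base 90 x 46 x 14 mm with a black upright grip rib on top, 60 mm long, 20 mm thick, 26 mm high (40 mm overall). Origin: centre of the underside; x along its length and along the rib, y across the rib (pinch the rib along y), z up. Four identical packs exist; only two or three are present in a given run.
- pack4: loose grey battery pack, 150 g: flat base 90 x 46 x 14 mm with a black upright grip rib on top, 60 mm long, 20 mm thick, 26 mm high (40 mm overall). Origin: centre of the underside; x along its length and along the rib, y across the rib (pinch the rib along y), z up. Four identical packs exist; only two or three are present in a given run.
- head_square: square probe head, loose, 300 g: grey block 72 (x) x 58 (y) x 26 mm high with a black grip rib on top, 50 mm long along x, 20 mm thick along y, 26 mm high (52 mm overall). Origin: centre of the underside. Starts on the steel dock plate of the jig.
- head_round: round probe head, loose, 300 g: grey drum of 66 mm diameter, 34 mm high, with a black grip rib on top, 50 mm long along x, 20 mm thick along y, 26 mm high (60 mm overall). Origin: centre of the underside. Starts on the black parking pad.
- dock (a point): centre of the top face of the dock, a plain steel plate 90 x 90 mm, 3 mm high, lying on the table 60 mm to the right of the deck (seen from the robot); x, y along its edges, z up.
- park: parking pad, a plain black rubber square 90 x 90 x 3 mm fixed to the table; origin at the centre of its underside, x, y along its edges.
- deck (a joint): tilt of the jig's hinged aluminium deck (165 x 220 mm), rad: 0 = level, 0.28 = fully up, hard stops at both; a spring holds it up even when loaded. The hinge is along the edge nearest the robot; the far edge stands up. Pushing the rubber strip down takes about 4 to 9 N at first, 8 to 13 N when level; let go, it springs up.
- deck_mid (a point): middle of the loading area on the deck's top face (50 mm above the table when level); tilts with it: x up the slope from the hinge, y along the hinge, z square to the deck. Clear area from here: 59 mm in -x (to a 12 mm lip by the hinge), 70 mm in +x (to the rubber strip), 106 mm each side (to 10 mm rims). Holds three packs side by side, length along x, 60 mm apart in y.
- deck_press (a point): middle of the top face of the black rubber strip (26 x 200 mm, 3 mm thick) along the deck's free far edge: push down here. 83 mm from deck_mid in +x; it tilts with the deck.
- tray: shallow open black tray fixed to the table, 208 (x) x 124 (y) x 20 mm outside, walls and floor 4 mm. Origin: centre of its underside, x along its long side. It holds three packs side by side with their length along the tray's y, 60 mm apart in x.
- mug: white mug, 76 mm across, 90 mm high, a bystander; origin: centre of the underside.
- tape: roll of yellow tape lying flat, 96 mm across, 25 mm high, a bystander; origin: centre of the underside.
- pot: aluminium pot, 90 mm across, 60 mm high, a bystander; origin: centre of the underside.
There are look-alikes about, which are no part of the job. What is shaped like the pack3 but orange is not meant.

How it is judged:
By the outcome, as a careful person would: the job done as asked, in the order asked, and still so for the second after the job is handed in, with the robot touching nothing.
Of pack1, pack2, pack3, pack4 only 2 to 3 are there at a start; the rules pass over those that are not, and their reading is None.
At some moment in a run one of pack1, pack2, pack3, pack4, head_square, head_round may be knocked a few centimetres aside while the robot is not near it.
Once in a run the grip may slacken for a moment while it holds something.
It also fails if it takes over 210 s, if anything falls off the work surface, if the arm or the gripper's body presses on something with over 40 N, if the wrist force passes 120 N, or if a joint passes its speed limit or range.

### The arm

A 6-joint arm with a two-finger parallel gripper is mounted at the origin on the work surface. World frame = base frame: x ahead of the robot, y to its left, z up, the work surface at z = 0. Lengths are in m, angles in rad, forces in N, time in s.
With the tool pointing down it reaches from about 0.3 to 0.875 m from the base axis. Payload 6.4 kg.
Tool frame: the origin (TCP) lies on the centre line of the jaws, within the pads' length; the fingertips stand 25 mm ahead of it and the grasp point (between the pads) lies 6 mm ahead of it; z points along the fingers, y is the line along which they close (so a half turn about z gives the same grasp; the last joint's range is limited). The gripper opens to 88 mm and grips with 3 to 60 N. Pads are 18 mm wide; open, the fingers measure 123 mm over their backs; the gripper's body (75 mm by 187 mm) begins 45 mm behind the grasp point.
Start: joints at [-1.352, 0.181, 1.607, -0, 1.354, -0.206], TCP at [0.237, -0.524, 0.241] pointing down, gripper open.
Joint ranges: [-2.99, 2.99], [-0.89, 2.07], [0.3, 2.58], [-1.14, 4.28], [0, 2.63], [-3.12, 3.12]. Speed limits (rad/s): [2.57, 2.57, 3.01, 3.14, 3.14, 3.14].

### API

Orientations are given as a rotation vector (axis times angle).
In Python, from bench import arm gives the robot as it stands.
- The arm moves only by the shell command python3 -m crank 'ROWS' [OPENING]. ROWS is JSON, one flat list of numbers, 4 for each row, row after row: the shift along the tool's x, y, z in m, then the turn about the tool's z in rad. In form: [x, y, z, roll, x, y, z, roll, ...]. A call has exactly 10 rows; each row shifts and turns the commanded pose from where the row before left it, along the tool's axes as they then stand; what a row does not reach is not made up. A row lasts 1/12 s, in which the tool goes at most 41.7 mm and 7.16 degrees, less where a joint would pass 70% of its speed; a pose out of reach is approached as far as the arm can. A call is refused whole if a number of a shift passes 0.0417 or a number of a turn 0.125, either way. A call with a gripper value outside its range is refused whole. OPENING is the finger opening in m, from 0 to 0.0881, set as the call begins (- or left out, the last holds). The fingers move at their own pace and stop on an object; the grip force is fixed at half the most. Time passes only in rows, so rows that do not move let the fingers close, or fill a call up. It gives the time, the measured TCP pose, the force, the opening and the grip force at its end, in the units of the state.
- arm.get_state(): the state, without advancing time (a new reading comes with each control period).
- arm.read_camera(name): name is "side" or "top" or "wrist"; returns the picture (420x560x3 uint8, blue, green, red); there is no depth.
- arm.camera_model(name): a dict with "camera_matrix" (3x3 intrinsics, pixels), "k1" (the pictures are not rectified: a ray, as slopes to the right and down, at radius r is drawn at 1 + k1 r^2 times it, then the intrinsics apply), "rvec" (rotation vector, rad) and "tvec" (3), from world to camera coordinates, as OpenCV has them. Camera axes: x right, y down, z forward; pixel columns grow to the right and rows downward; lengths in m; the calibration is good to about 2 mm. A picture is of the moment at which its call begins: read the wrist's pose just before it. camera_model takes no time and is no camera call; for the wrist camera it gives the pose at the moment of the call.
- arm.close_job(): hands the job in; it is judged then, once.
Trained networks look in the newest picture that a camera, given by its name, has taken for a name from the list of things; names that differ only in an ending like _2 or _b are one class to them, and where a whole thing is asked for, a point or a joint stands for the part that bears it (a point fixed in the world has none). Each returns a list of dicts, best first, with "p" (0 to 1); they miss things now and then, are a little off and sometimes report something else, mostly with a low value. They report only what shows in the picture. A call takes as long as a camera call. They do not tell look-alikes from the thing itself.
- arm.cut_out(camera, label): "pixels" (420x560 bool, what is visible of it) and "extent" ([left, top, right, bottom] in pixels, round what is visible of it).
- arm.pinpoint(camera, label): "pixel" ([column, row] in pixels: a listed point, or the origin of a listed thing).
The state is a dict: "time_s": time; "joint_pos": joint angles; "qd": joint speeds; "effort": joint torques, N m; "eef_pos": TCP position; "eef_rot": TCP orientation; "wrist_force": force on the tool from outside, world axes, zero at the start; "torque": the same for the moment, N m; "width": finger opening in m; "gripper_force": force on a finger pad.
Only numpy, scipy, OpenCV 4.12 (cv2) and the standard library are available. Lean on these libraries where they do the work, as an engineer would, in place of code of your own. Each camera call takes 0.05 s, during which the arm holds its last target. There are 200 camera calls.

## Working session

There is one attempt and no reset: what is moved stays moved. The work goes in short steps, Python scripts to look and compute and a shell command to move; the robot and the scene stay as the last step left them, time stands still between calls to the robot, and variables do not carry over. Pictures are saved under pics/ and viewed, at most 14 in all, crops included, and the job is handed in when it is done.

```bash
mkdir -p pics; ls; cat > h.py <<'E'
from bench import arm
import numpy as np, cv2
from scipy.spatial.transform import Rotation as R
def cam(n):
    m=arm.camera_model(n); K=np.array(m["camera_matrix"]); r=R.from_rotvec(np.ravel(m["rvec"])).as_matrix(); t=np.ravel(m["tvec"]); return K,m["k1"],r,t
def ray(c,px):
    K,k1,r,t=c; d=np.array([(px[0]-K[0,2])/K[0,0],(px[1]-K[1,2])/K[1,1]]); u=d.copy()
    for _ in range(20): u=d/(1+k1*(u@u))
    v=r.T@np.array([u[0],u[1],1]); return -r.T@t, v/np.linalg.norm(v)
def atz(c,px,z):
    o,v=ray(c,px); return o+v*(z-o[2])/v[2]
def proj(c,p):
    K,k1,r,t=c; q=r@np.array(p)+t; u=q[:2]/q[2]; u=u*(1+k1*(u@u)); return np.array([K[0,0]*u[0]+K[0,2],K[1,1]*u[1]+K[1,2]])
def tri(rays):
    A=np.zeros((3,3));b=np.zeros(3)
    for o,v in rays:
        M=np.eye(3)-np.outer(v,v);A+=M;b+=M@o
    p=np.linalg.solve(A,b); return p,[np.linalg.norm((np.eye(3)-np.outer(v,v))@(p-o)) for o,v in rays]
E
python3 - <<'E'
from h import *
s=arm.get_state(); print(s["time_s"],s["eef_pos"],s["eef_rot"])
for n in ["top","side","wrist"]:
    im=arm.read_camera(n); cv2.imwrite(f"pics/{n}0.png",im)
    c=cam(n); print(n,-c[2].T@c[3],c[2][2],c[0][0,0])
    if n=="wrist": continue
    for l in ["pack1","head_square","head_round","dock","park","deck_mid","deck_press","tray","mug","tape","pot"]:
        print(l,[(np.round(d["pixel"]).astype(int).tolist(),round(d["p"],2),np.round(atz(c,d["pixel"],0.0)[:2],3).tolist()) for d in arm.pinpoint(n,l) if d["p"]>.2])
E
```

```text
pics
0.0 [ 0.23686115 -0.52334815  0.23960729] [-3.06927614e+00 -6.61840889e-01  4.01833750e-05]
top [0.26045651 0.08990583 1.57130466] [ 0.14384456  0.00995801 -0.98955019] 451.8240917516794
pack1 [([154, 247], 0.88, [0.384, 0.581]), ([408, 293], 0.79, [0.226, -0.299]), ([208, 219], 0.77, [0.484, 0.396]), ([339, 238], 0.69, [0.418, -0.066]), ([295, 236], 0.58, [0.422, 0.089]), ([231, 305], 0.57, [0.185, 0.308])]
head_square [([368, 195], 0.7, [0.571, -0.172])]
head_round [([439, 224], 0.79, [0.466, -0.419])]
dock [([367, 192], 0.86, [0.58, -0.167])]
park [([436, 224], 0.61, [0.467, -0.407])]
deck_mid [([309, 190], 0.57, [0.587, 0.04]), ([422, 169], 0.51, [0.665, -0.367])]
deck_press [([313, 167], 0.94, [0.671, 0.024])]
tray [([245, 204], 0.63, [0.536, 0.264])]
mug [([209, 160], 0.76, [0.697, 0.398])]
tape [([263, 151], 0.82, [0.73, 0.205])]
pot [([421, 167], 0.74, [0.672, -0.362]), ([313, 166], 0.48, [0.674, 0.024])]
side [0.09366707 1.02866104 1.00052317] [ 0.27482972 -0.68633216 -0.6733623 ] 484.8464614503716
pack1 [([244, 392], 0.88, [0.387, 0.6]), ([325, 202], 0.86, [0.415, -0.059]), ([306, 234], 0.84, [0.422, 0.096]), ([365, 316], 0.81, [0.189, 0.314])]
head_square []
head_round [([338, 141], 0.54, [0.475, -0.39])]
dock [([290, 166], 0.98, [0.581, -0.19])]
park [([340, 136], 0.58, [0.476, -0.425])]
deck_mid [([264, 192], 0.73, [0.611, -0.035])]
deck_press [([240, 177], 0.61, [0.717, -0.081]), ([292, 169], 0.34, [0.571, -0.176])]
tray [([244, 266], 0.91, [0.539, 0.27])]
mug [([170, 288], 0.89, [0.692, 0.407])]
tape [([192, 235], 0.95, [0.735, 0.213])]
pot [([283, 135], 0.89, [0.675, -0.356])]
wrist [ 0.29900343 -0.496573    0.38378706] [-0.24213761 -0.10995386 -0.96399146] 349.9514724831518
```

```bash
python3 - <<'E'
import cv2
a=cv2.imread("pics/top0.png")[110:340,120:480]; cv2.imwrite("pics/t1.png",cv2.resize(a,(800,511)))
a=cv2.imread("pics/side0.png"); cv2.imwrite("pics/s1.png",cv2.resize(a[100:420],(800,457)))
E
```

```text
(no output)
```

View pics/t1.png

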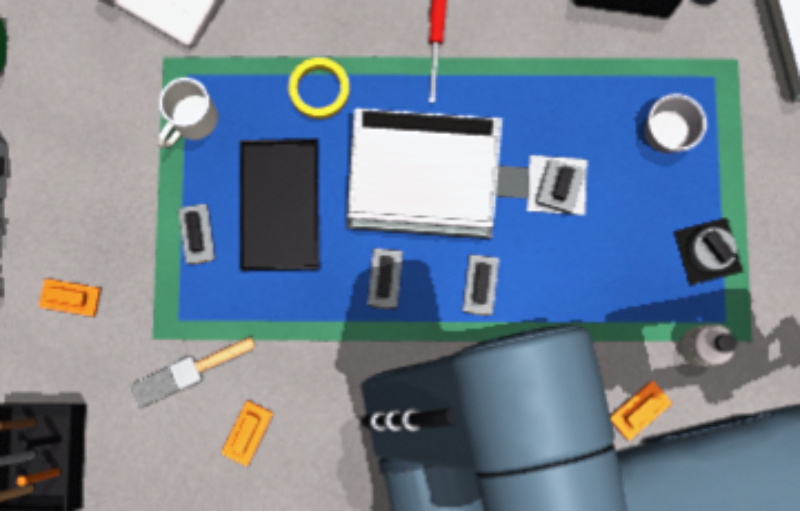

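View pics/s1.png

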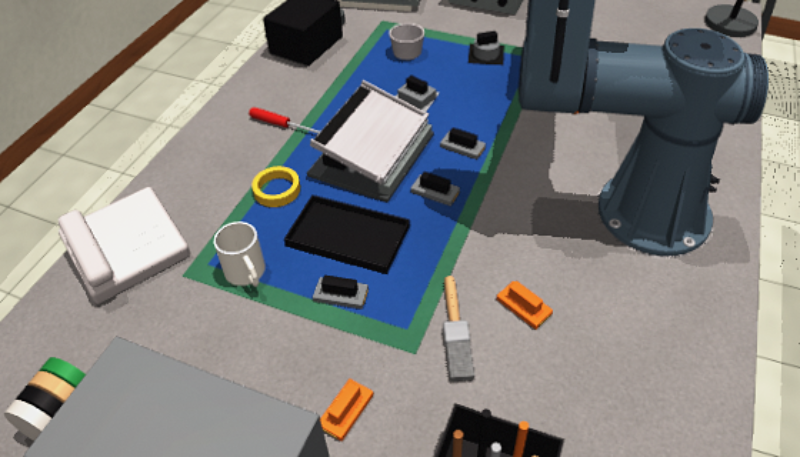

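The targets are the grey packs, at full-image top pixels (208,219), (295,236) and (339,238). The orange look-alikes at (154,247), (231,305) and (408,293) are rejected. The square head is at (368,195) on the dock, the round one at (437,224) on the pad. I'll move over the square head for a close check and measure from there.

```bash
python3 -m crank '[0,0,0,0.106,0,0,0,0.106,0,0,0,0.106,0,0,0,0.107,0.028,-0.029,0,0,0.028,-0.029,0,0,0.028,-0.029,0,0,0.028,-0.029,0,0,0.028,-0.029,0,0,0.028,-0.029,0,0]' 0.06; python3 -m crank '[0.028,-0.029,0,0,0.028,-0.029,0,0,0.028,-0.029,0,0,0.028,-0.029,0,0,0.028,-0.029,0,0,0.028,-0.029,0,0,0,0,0,0,0,0,0,0,0,0,0,0,0,0,0,0]'
cat >> h.py <<'E'
TOPZ={"head_square":.055,"head_round":.063,"pack1":.040}
def pose():
    s=arm.get_state(); M=R.from_rotvec(s["eef_rot"]).as_matrix(); return np.array(s["eef_pos"]),np.arctan2(M[1,0],M[0,0]),s
def ribs(n,label,im,c,zt=None,pmin=.3):
    "rib centre and heading from dark pixels in the cut-out, at rib-top height"
    zt=zt or TOPZ[label]; out=[]
    for d in arm.cut_out(n,label):
        if d["p"]<pmin: continue
        g=im.max(2); m=(d["pixels"]&(g<75)).astype(np.uint8)
        k,lab,st,_=cv2.connectedComponentsWithStats(m)
        if k<2: continue
        i=1+np.argmax(st[1:,4]); v,u=np.nonzero(lab==i)
        P=np.array([atz(c,p,zt)[:2] for p in zip(u,v)],np.float32)
        (x,y),(w,h),a=cv2.minAreaRect(P*1000); 
        if w<h: a+=90; w,h=h,w
        a=(a+90)%180-90
        out.append((round(d["p"],2),[int(q) for q in d["extent"]],round(x/1000,4),round(y/1000,4),round(np.radians(a),3),round(w),round(h)))
    return out
def go(x,y,z,psi=None):
    p,h,_=pose(); d=np.array([x,y,z])-p; psi=h if psi is None else psi
    print("tool shift",np.round([np.cos(h)*d[0]+np.sin(h)*d[1],np.sin(h)*d[0]-np.cos(h)*d[1],-d[2]],4),"roll",round((h-psi+np.pi/2)%np.pi-np.pi/2,3))
E
python3 - <<'E'
from h import *
p,h,s=pose(); print(s["time_s"],p,h,s["width"])
c=cam("wrist"); im=arm.read_camera("wrist"); cv2.imwrite("pics/w1.png",im)
for l in ["head_square"]: print(ribs("wrist",l,im,c))
for l in ["head_square","dock","deck_mid","deck_press","head_round","park"]:
    print("wrist",l,[(np.round(d["pixel"]).tolist(),round(d["p"],2),np.round(atz(c,d["pixel"],.003)[:2],3).tolist()) for d in arm.pinpoint("wrist",l) if d["p"]>.2])
rs={l:[] for l in ["dock","deck_mid","deck_press","park","tray"]}
ct=cam("top"); cs=cam("side")
P={"dock":([367,192],[290,166]),"deck_mid":([309,190],[264,192]),"deck_press":([313,167],[240,177]),"park":([436,224],[340,136]),"tray":([245,204],[244,266])}
for l,(a,b) in P.items(): print(l,tri([ray(ct,a),ray(cs,b)]))
E
```

```text
time_s: 2.08
eef_pos: [0.406, -0.3484, 0.2407]
eef_rot: [3.141, -0.001, 0.001]
wrist_force: [1.1, -0.4, 0.6]
width: 0.0602
gripper_force: 0.0
time_s: 2.92
eef_pos: [0.5724, -0.1768, 0.2404]
eef_rot: [3.141, -0.002, -0.001]
wrist_force: [0.4, 0.3, -0.1]
width: 0.0601
gripper_force: 0.0
2.9167 [ 0.57240559 -0.17684606  0.24041089] -0.0012733128180289824 0.06011442034357252
[(0.6, [246, 138, 320, 218], 0.5764, -0.1819, np.float64(-0.323), 46, 19), (0.55, [0, 61, 325, 259], 0.6531, 0.0084, np.float64(1.498), 127, 27)]
wrist head_square [([284.0, 181.0], 0.73, [0.567, -0.184])]
wrist dock []
wrist deck_mid [([47.0, 188.0], 0.84, [0.559, 0.079])]
wrist deck_press [([14.0, 98.0], 0.82, [0.654, 0.096])]
wrist head_round [([480.0, 261.0], 0.77, [0.471, -0.416])]
wrist park []
dock (array([ 0.57415145, -0.16339177,  0.02273186]), [np.float64(0.0020110821311620543), np.float64(0.002011082131162026)])
deck_mid (array([0.57334155, 0.04159707, 0.07286546]), [np.float64(0.0011111277115496733), np.float64(0.0011111277115497236)])
deck_press (array([0.65044571, 0.03014643, 0.09922208]), [np.float64(0.005187811420227151), np.float64(0.005187811420227096)])
park (array([ 0.46768307, -0.402658  ,  0.01413735]), [np.float64(0.0025884177479490993), np.float64(0.0025884177479491496)])
tray (array([ 0.53925114,  0.26622359, -0.00298997]), [np.float64(0.0022826648746916214), np.float64(0.002282664874691735)])
```

View pics/w1.png

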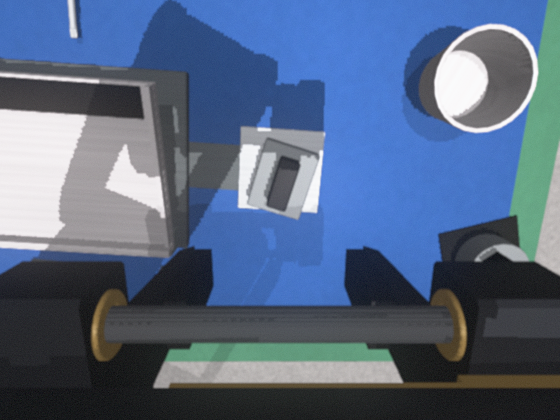

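The wrist view shows the steel plate with corners (242,127), (325,131), (317,212) and (239,210). The square head sits on it, rib at (283,183), and the orange items are out of view. Grasping the square head now.

```bash
python3 -m crank '[0,0.005,0,0,0,0,0.03,0.103,0,0,0.03,0.103,0,0,0.03,0.104,0,0,0.03,0,0,0,0.03,0,0,0,0.02,0,0,0,0.01,0,0,0,0,0,0,0,0,0]' 0.06; python3 -m crank '[0,0,0,0,0,0,0,0,0,0,0,0,0,0,0,0,0,0,0,0,0,0,0,0,0,0,0,0,0,0,-0.015,0,0,0,-0.03,0,0,0,-0.03,0]' 0;
python3 - <<'E'
from h import *
c=cam("wrist")
# dock corners were seen from pose at w1; rebuild that camera from the present one by rigid tool shift
p,h,s=pose(); K,k1,r,t=c; o=-r.T@t
p1=np.array([.57240559,-.17684606,.24041089]); h1=-.0012733
Rz=R.from_euler("z",h1-h).as_matrix(); r1=r@Rz.T; o1=p1+Rz@(o-p); c1=(K,k1,r1,-r1@o1)
Q=[atz(c1,q,.003)[:2] for q in [(242,127),(325,131),(317,212),(239,210)]]
print(np.round(Q,4).tolist(),np.mean(Q,0),[np.linalg.norm(Q[i]-Q[i-1]) for i in range(4)])
print(s["width"],s["gripper_force"]); go(.45,-.25,.07,0)
E
```

```text
time_s: 4.15
eef_pos: [0.5733, -0.1813, 0.0609]
eef_rot: [3.104, -0.485, 0.0]
wrist_force: [0.3, 0.4, 1.1]
width: 0.0597
gripper_force: 0.0
time_s: 4.98
eef_pos: [0.5719, -0.1803, 0.1349]
eef_rot: [-3.103, 0.485, 0.006]
wrist_force: [1.2, -0.5, -0.2]
width: 0.0006
gripper_force: 0.0
[[0.6244, -0.1392], [0.6201, -0.2273], [0.5304, -0.2214], [0.5329, -0.1331]] [ 0.57696091 -0.18025422] [np.float64(0.09165798399659011), np.float64(0.08822286176573226), np.float64(0.08987182636157875), np.float64(0.08825960750229252)]
0.0006461289303390476 0.0
tool shift [-0.0948  0.1035  0.0649] roll -0.31
```

Missed: the fingers closed to 0. I'll look at where the head is.

```bash
python3 -m crank '[0,0,-0.03,0,0,0,-0.03,0,0,0,-0.03,0,0,0,0,0,0,0,0,0,0,0,0,0,0,0,0,0,0,0,0,0,0,0,0,0,0,0,0,0]' 0.06; python3 - <<'E'
from h import *
c=cam("wrist"); im=arm.read_camera("wrist"); cv2.imwrite("pics/w2.png",im); p,h,s=pose(); print(p,h)
print(ribs("wrist","head_square",im,c))
print([(d["pixel"],d["p"],atz(c,d["pixel"],.003)) for d in arm.pinpoint("wrist","head_square")])
im=arm.read_camera("side"); print(ribs("side","head_square",im,cam("side")))
E
```

```text
time_s: 5.82
eef_pos: [0.5727, -0.1808, 0.2245]
eef_rot: [-3.103, 0.485, 0.003]
wrist_force: [0.4, -0.0, -0.4]
width: 0.0597
gripper_force: 0.0
[ 0.57279696 -0.18085452  0.22471676] -0.31021230056473326
[(0.68, [249, 148, 309, 218], 0.5855, -0.1859, np.float64(-0.31), 27, 19)]
[([281.5, 179.0], 0.62, array([ 0.57090999, -0.18463977,  0.003     ]))]
[(0.84, [284, 153, 304, 174], 0.5662, -0.158, np.float64(-0.295), 63, 45)]
```

View pics/w2.png

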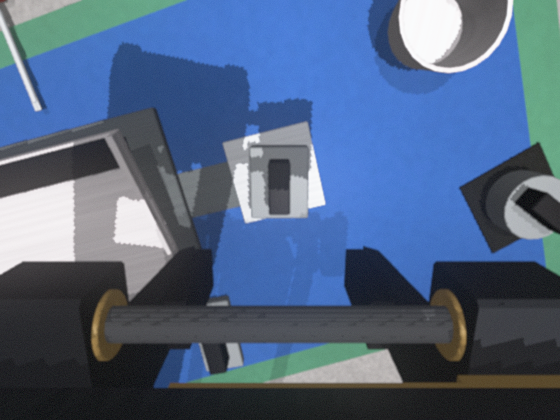

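The head is untouched, rib at (279,187) and aligned, so I simply lifted before the fingers had closed. Repeating with a full closing call.

```bash
python3 -m crank '[0,0.002,0.03,0,0,0,0.03,0,0,0,0.03,0,0,0,0.03,0,0,0,0.025,0,0,0,0.015,0,0,0,0.007,0,0,0,0,0,0,0,0,0,0,0,0,0]' 0.06; python3 -m crank '[0,0,0,0,0,0,0,0,0,0,0,0,0,0,0,0,0,0,0,0,0,0,0,0,0,0,0,0,0,0,0,0,0,0,0,0,0,0,0,0]' 0
```

```text
time_s: 6.9
eef_pos: [0.5736, -0.1834, 0.0601]
eef_rot: [3.103, -0.485, 0.004]
wrist_force: [-0.4, -0.1, 0.2]
width: 0.06
gripper_force: 0.0
time_s: 7.73
eef_pos: [0.5724, -0.1829, 0.0585]
eef_rot: [-3.104, 0.485, 0.0]
wrist_force: [-0.2, 0.5, -0.6]
width: 0.0002
gripper_force: 0.0
```

```bash
python3 - <<'E'
from h import *
c=cam("wrist"); im=arm.read_camera("wrist"); p,h,s=pose(); print(p,h,-c[2].T@c[3])
b=arm.read_camera("side")[90:260,200:400]; 
cv2.imwrite("pics/w3.png",np.hstack([im,cv2.resize(b,(240,204)) if 0 else np.vstack([cv2.resize(b,(240,204)),np.zeros((216,240,3),np.uint8)])]))
for z in (.003,.055): print(z,proj(c,[p[0],p[1],z]))
E
```

```text
[ 0.57244057 -0.18285362  0.05848076] -0.31020513252669174 [ 0.63724039 -0.20422998  0.20172369]
0.003 [277.0358606  229.97796619]
0.055 [276.74650359 267.0830574 ]
```

View pics/w3.png

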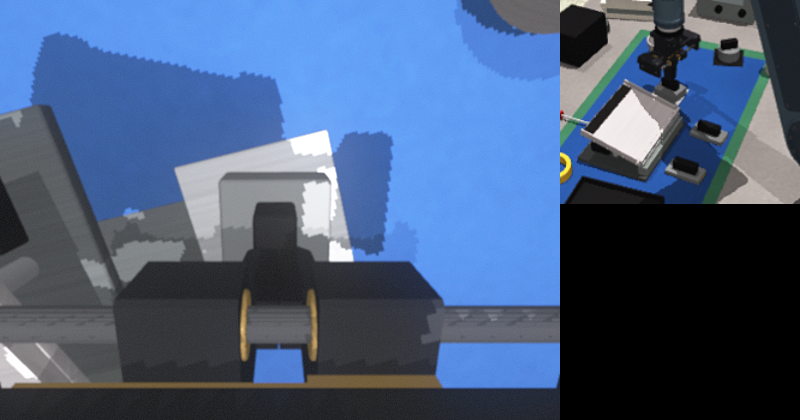

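```bash
python3 - <<'E'
from h import *
c3=cam("wrist"); p,h,s=pose(); K,k1,r,t=c3
c2=(K,k1,r,-r@(-r.T@t+np.array([.57279696,-.18085452,.22471676])-p))
A=cv2.imread("pics/w2.png");B=cv2.imread("pics/w3.png")
for n,a,b in [("plateL",(223,143),(176,168)),("plateR",(307,122),(326,131)),("blkL",(250,146),(220,175)),("blkR",(308,146),(331,175)),("ribL",(270,160),(255,203)),("ribR",(290,160),(297,203))]:
    q,e=tri([ray(c2,a),ray(c3,b)]); print(n,np.round(q,4),np.round(e,4))
a=cv2.resize(A[130:230,230:330],(400,400),interpolation=cv2.INTER_CUBIC); b=cv2.resize(B[160:310,200:350],(400,400),interpolation=cv2.INTER_CUBIC)
cv2.imwrite("pics/c23.png",np.clip(np.hstack([a,b]).astype(float)*1.5+15,0,255).astype(np.uint8))
E
```

```text
plateL [ 6.254e-01 -1.385e-01  2.000e-04] [0. 0.]
plateR [ 0.6186 -0.2278 -0.0074] [0.0002 0.0002]
blkL [ 0.6158 -0.1661  0.0217] [0.0005 0.0005]
blkR [ 0.5976 -0.2209  0.0173] [0.0003 0.0003]
ribL [ 0.5981 -0.1805  0.0314] [0.001 0.001]
ribR [ 0.5909 -0.1997  0.0263] [0.0001 0.0001]
```

View pics/c23.png

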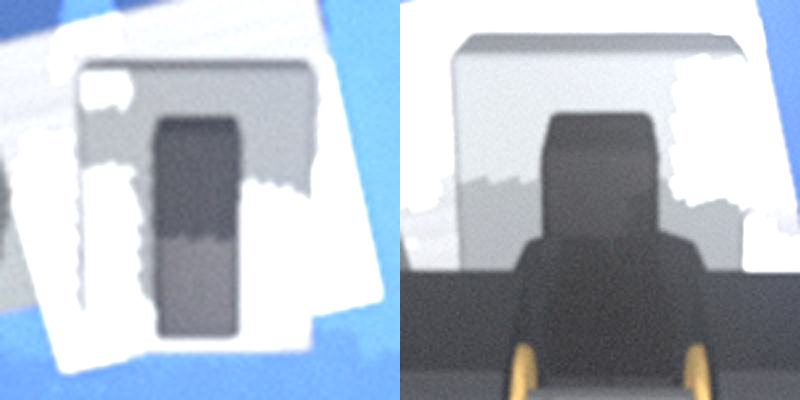

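```bash
python3 -m crank '[0,0,0.001,0,0,0,0.001,0,0,0,0.001,0,0,0,0.001,0,0,0,0,0,0,0,0,0,0,0,0,0,0,0,0,0,0,0,0,0,0,0,0,0]' -; python3 - <<'E'
from h import *
p,h,s=pose();print({k:np.round(v,4) for k,v in s.items()})
E
```

```text
time_s: 8.67
eef_pos: [0.5727, -0.183, 0.0572]
eef_rot: [3.104, -0.485, -0.0]
wrist_force: [-8.5, 3.9, 20.3]
width: 0.0008
gripper_force: 10.3
{'time_s': np.float64(8.6667), 'joint_pos': array([-5.0630e-01,  4.5780e-01,  1.6574e+00, -4.0000e-04,  1.0262e+00,
        1.3745e+00]), 'qd': array([-0.0007,  0.0007, -0.0008,  0.0003,  0.0008, -0.0006]), 'effort': array([-5.38600e-01, -4.09598e+01, -2.61572e+01,  2.75800e-01,
       -3.04210e+00, -1.10000e-03]), 'eef_pos': array([ 0.5727, -0.183 ,  0.0572]), 'eef_rot': array([ 3.1036, -0.4846, -0.    ]), 'wrist_force': array([-8.5159,  3.8597, 20.3471]), 'torque': array([ 0.6542,  1.4968, -0.0489]), 'gripper_force': np.float64(10.2628), 'width': np.float64(0.0008)}
```

Contact came with the closed fingertips at TCP z≈0.057, so the rib top sits lower relative to the fingers than expected. I'll open and go about 17 mm deeper, checking force.

```bash
python3 -m crank '[0,0,-0.01,0,0,0,-0.01,0,0,0,0,0,0,0,0,0,0,0,0,0,0,0,0,0,0,0,0,0,0,0,0,0,0,0,0,0,0,0,0,0]' 0.045; python3 -m crank '[0,0,0.01,0,0,0,0.01,0,0,0,0.005,0,0,0,0.004,0,0,0,0.003,0,0,0,0.002,0,0,0,0.002,0,0,0,0.001,0,0,0,0,0,0,0,0,0]' -; python3 -m crank '[0,0,0,0,0,0,0,0,0,0,0,0,0,0,0,0,0,0,0,0,0,0,0,0,0,0,0,0,0,0,0,0,0,0,0,0,0,0,0,0]' 0
```

```text
time_s: 9.5
eef_pos: [0.5723, -0.1828, 0.0743]
eef_rot: [-3.104, 0.485, 0.001]
wrist_force: [0.7, -0.4, 0.1]
width: 0.0447
gripper_force: 0.0
time_s: 10.33
eef_pos: [0.5726, -0.183, 0.0377]
eef_rot: [3.104, -0.485, 0.001]
wrist_force: [0.1, -0.0, -0.8]
width: 0.0448
gripper_force: 0.0
time_s: 11.17
eef_pos: [0.5726, -0.1828, 0.0377]
eef_rot: [-3.104, 0.485, -0.0]
wrist_force: [0.2, 1.9, 2.6]
width: 0.02
gripper_force: 30.0
```

Gripped at 20 mm width and 30 N. Moving the square head to a temporary free spot at (0.45,-0.25).

```bash
python3 -m crank '[0,0,-0.01,0,0,0,-0.03,0,0,0,-0.03,0,0,0,-0.02,-0.103,0,0,0,-0.103,0,0,0,-0.104,-0.02,0.011,0,0,-0.025,0.014,0,0,-0.025,0.014,0,0,-0.025,0.014,0,0]' -; python3 -m crank '[-0.02,0.011,0,0,-0.008,0.003,0,0,0,0,0.03,0,0,0,0.03,0,0,0,0.02,0,0,0,0.008,0,0,0,0.003,0,0,0,0,0,0,0,0,0,0,0,0,0]' -
```

```text
time_s: 12.0
eef_pos: [0.4759, -0.236, 0.1274]
eef_rot: [-3.141, -0.001, 0.002]
wrist_force: [1.0, -0.2, -2.6]
width: 0.0198
gripper_force: 30.0
time_s: 12.83
eef_pos: [0.4504, -0.2505, 0.0377]
eef_rot: [3.14, 0.0, 0.003]
wrist_force: [1.1, -0.5, -2.5]
width: 0.0195
gripper_force: 30.0
```

```bash
python3 -m crank '[0,0,0.001,0,0,0,0.001,0,0,0,0.001,0,0,0,0,0,0,0,0,0,0,0,0,0,0,0,0,0,0,0,0,0,0,0,0,0,0,0,0,0]' -; python3 -m crank '[0,0,0,0,0,0,0,0,0,0,0,0,0,0,0,0,0,0,0,0,0,0,0,0,0,0,-0.01,0,0,0,-0.03,0,0,0,-0.04,0,0,0,-0.04,0]' 0.045;  python3 -m crank '[0,0.02,-0.03,0,0,0.03,-0.02,0,0.01,0.03,0,0,0.01,0.03,0,0,0,0.03,0,0,0,0.02,0,0,0,0,0,0,0,0,0,0,0,0,0,0,0,0,0,0]' 0.05; python3 - <<'E'
from h import *
p,h,s=pose(); print(p,h)
c=cam("wrist"); im=arm.read_camera("wrist"); cv2.imwrite("pics/w4.png",im)
print(ribs("wrist","head_round",im,c)); 
for l in ["head_round","park"]:
  print(l,[(d["pixel"],round(d["p"],2),atz(c,d["pixel"],.003)) for d in arm.pinpoint("wrist",l)])
im=arm.read_camera("top");ct=cam("top")
for l in ["head_round","head_square"]:print(l,ribs("top",l,im,ct))
E
```

```text
time_s: 13.67
eef_pos: [0.4506, -0.2505, 0.0356]
eef_rot: [3.14, -0.0, 0.003]
wrist_force: [-1.6, 3.8, 12.6]
width: 0.0197
gripper_force: 30.0
time_s: 14.5
eef_pos: [0.4486, -0.2491, 0.1546]
eef_rot: [-3.14, 0.001, 0.003]
wrist_force: [1.3, -0.9, -0.4]
width: 0.0452
gripper_force: 0.0
time_s: 15.33
eef_pos: [0.4695, -0.4085, 0.2037]
eef_rot: [-3.141, -0.001, 0.0]
wrist_force: [-0.5, 0.2, 0.1]
width: 0.0503
gripper_force: 0.0
[ 0.46949792 -0.40852668  0.20367367] 0.0007422908786287564
[(0.59, [251, 148, 326, 220], 0.4763, -0.4166, np.float64(0.646), 47, 19)]
head_round [([286.3, 179.1], 0.91, array([ 0.47282782, -0.41725097,  0.003     ]))]
park []
head_round [(0.53, [427, 217, 437, 229], 0.4657, -0.371, np.float64(-0.041), 27, 7)]
head_square [(0.65, [277, 157, 344, 213], 0.6639, 0.0305, np.float64(1.499), 201, 23), (0.62, [382, 217, 403, 240], 0.4474, -0.245, np.float64(-0.027), 51, 24)]
```

View pics/w4.png

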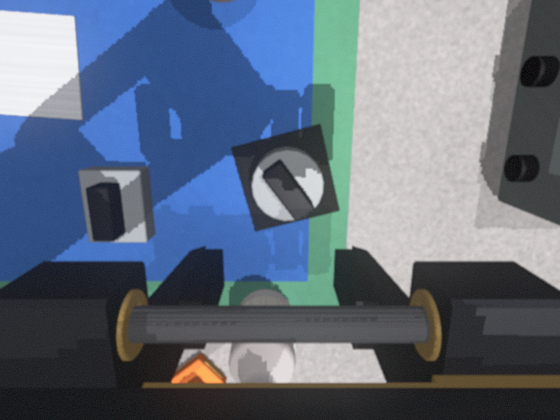

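The round head is at (288,185), its rib from (270,168) to (308,215). The pad corners are (232,148), (320,125), (339,211) and (256,230). The square head stands upright at (115,203).

```bash
python3 - <<'E'
from h import *
c=cam("wrist")
Q=np.array([atz(c,q,.003)[:2] for q in [(232,148),(320,125),(339,211),(256,230)]])
print(Q.round(4).tolist(),Q.mean(0),[round(np.linalg.norm(Q[i]-Q[i-1]),4) for i in range(4)])
go(.4745,-.417,.046,.646)
E
```

```text
[[0.5036, -0.3653], [0.5254, -0.4503], [0.4399, -0.4724], [0.4194, -0.3873]] [ 0.47209788 -0.4188231 ] [np.float64(0.087), np.float64(0.0877), np.float64(0.0884), np.float64(0.0876)]
tool shift [0.0049 0.0075 0.1577] roll -0.646
```

```bash
python3 -m crank '[0.005,0.0075,0,0,0,0,0.02,-0.108,0,0,0.03,-0.108,0,0,0.03,-0.108,0,0,0.03,-0.108,0,0,0.025,-0.107,0,0,0.012,-0.107,0,0,0.006,0,0,0,0.003,0,0,0,0,0]' 0.05; python3 -m crank '[0,0,0,0,0,0,0,0,0,0,0,0,0,0,0,0,0,0,0,0,0,0,0,0,0,0,0,0,0,0,0,0,0,0,0,0,0,0,0,0]' 0
```

```text
time_s: 16.52
eef_pos: [0.4747, -0.4178, 0.0475]
eef_rot: [2.981, 0.992, 0.0]
wrist_force: [-0.1, 0.1, -0.1]
width: 0.0499
gripper_force: 0.0
time_s: 17.35
eef_pos: [0.4745, -0.4174, 0.0482]
eef_rot: [2.979, 0.997, 0.0]
wrist_force: [-0.9, 1.3, 5.7]
width: 0.0196
gripper_force: 30.0
```

```bash
python3 -m crank '[0,0,-0.01,0,0,0,-0.03,0,0,0,-0.03,0.108,0,0,-0.03,0.108,0,0,0,0.108,0,0,0,0.108,0,0,0,0.107,0,0,0,0.107,0.01,-0.02,0,0,0.015,-0.03,0,0]' -; python3 -m crank '[0.015,-0.03,0,0,0.015,-0.035,0,0,0.015,-0.035,0,0,0.013,-0.035,0,0,0.01,-0.025,0,0,0.006,-0.015,0,0,0.0035,-0.012,0,0,0,0,0,0,0,0,0,0,0,0,0,0]' -;  python3 - <<'E'
from h import *
p,h,s=pose(); print(p,h)
c=cam("wrist"); im=arm.read_camera("wrist"); cv2.imwrite("pics/w5.png",im)
print(ribs("wrist","head_round",im,c,zt=.15)); go(.577,-.180,.05,0)
E
```

```text
time_s: 18.18
eef_pos: [0.4984, -0.3693, 0.1475]
eef_rot: [3.14, -0.008, -0.0]
wrist_force: [1.7, 0.8, -2.6]
width: 0.0197
gripper_force: 30.0
time_s: 19.02
eef_pos: [0.5766, -0.1814, 0.1475]
eef_rot: [3.141, -0.002, -0.0]
wrist_force: [0.1, -0.7, -3.0]
width: 0.0197
gripper_force: 30.0
[ 0.57662251 -0.18136849  0.14748391] -0.0009728850720753577
[(0.82, [211, 181, 349, 304], 0.5822, -0.1822, np.float64(-0.002), 43, 22)]
tool shift [ 0.0004 -0.0017  0.0975] roll -0.002
```

View pics/w5.png

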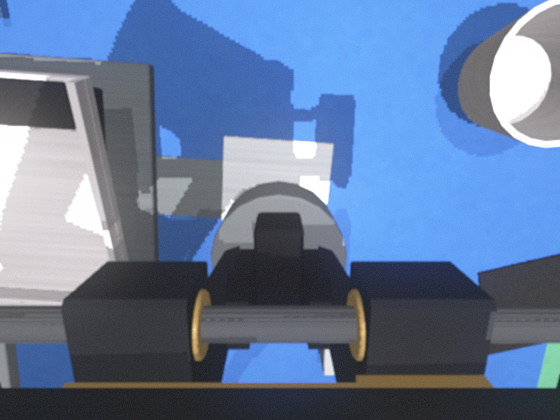

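```bash
python3 - <<'E'
from h import *
c=cam("wrist"); p,h,s=pose()
for z in (.136,.126): print("drum far edge",atz(c,(280,182),z),"L",atz(c,(211,248),z),"R",atz(c,(348,248),z))
a,b=atz(c,(223,137),.003)[:2],atz(c,(334,144),.003)[:2]; e=b-a; L=np.linalg.norm(e); e/=L; n=np.array([e[1],-e[0]]); n*=np.sign(-n[0])
print(a,b,L,(a+b)/2+n*.045)
print("TCP",p,atz(c,(325,375),.003))
E
```

```text
drum far edge [ 0.61419427 -0.18328694  0.136     ] L [ 0.58250497 -0.15059711  0.136     ] R [ 0.5823521  -0.21547833  0.136     ]
drum far edge [ 0.61222747 -0.18334232  0.126     ] L [ 0.57849058 -0.14854026  0.126     ] R [ 0.57832783 -0.21761374  0.126     ]
[ 0.62506364 -0.13801905] [ 0.61930423 -0.22789459] 0.09005989523365289 [ 0.57727604 -0.18007903]
TCP [ 0.57659851 -0.18171937  0.14749877] [ 0.39528928 -0.22809801  0.003     ]
```

```bash
python3 -m crank '[-0.003,-0.003,0,0,0,0,0.03,0,0,0,0.03,0,0,0,0.02,0,0,0,0.01,0,0,0,0.005,0,0,0,0.003,0,0,0,0.001,0,0,0,0.001,0,0,0,0,0]' -; python3 -m crank '[0,0,0,0,0,0,0,0,0,0,0,0,0,0,0,0,0,0,0,0,0,0,0,0,0,0,-0.01,0,0,0,-0.03,0,0,0,-0.03,0,0,0,-0.03,0]' 0.045; python3 -m crank '[0,0,-0.03,0,0,0,-0.03,0,0,0,0,0,0,0,0,0,0,0,0,0,0,0,0,0,0,0,0,0,0,0,0,0,0,0,0,0,0,0,0,0]' -; python3 - <<'E'
from h import *
p,h,s=pose(); print(p,h)
c=cam("wrist"); im=arm.read_camera("wrist"); cv2.imwrite("pics/w6.png",im)
d=arm.cut_out("wrist","head_round")[0]; print(d["p"],d["extent"])
c0=np.array(d["extent"]); ct=(c0[:2]+c0[2:])/2; print(atz(c,(ct[0],ct[1]),.037))
print([(q["pixel"],atz(c,q["pixel"],.003)) for q in arm.pinpoint("wrist","head_round")])
print(ribs("wrist","head_square",im,c))
g=cv2.cvtColor(im,cv2.COLOR_BGR2HSV); m=((g[...,1]<40)&(g[...,2]>150)).astype(np.uint8); 
cv2.imwrite("pics/c6.png",cv2.resize(im[60:250,180:380],(600,570)))
go(.4506,-.2505,.14,0)
E
```

```text
time_s: 19.95
eef_pos: [0.5748, -0.1778, 0.0487]
eef_rot: [3.141, -0.0, 0.003]
wrist_force: [0.0, 0.8, -3.2]
width: 0.0197
gripper_force: 30.0
time_s: 20.78
eef_pos: [0.5736, -0.1772, 0.149]
eef_rot: [-3.141, 0.0, 0.001]
wrist_force: [1.0, -0.2, 0.3]
width: 0.0451
gripper_force: 0.0
time_s: 21.62
eef_pos: [0.5737, -0.1773, 0.2069]
eef_rot: [-3.141, 0.0, 0.002]
wrist_force: [-0.0, -0.1, -0.1]
width: 0.0451
gripper_force: 0.0
[ 0.57373822 -0.17727166  0.20686557] -0.00023437885374557918
0.88 [216.0, 155.4, 289.0, 228.0]
[ 0.57102758 -0.15439694  0.037     ]
[([250.8, 186.3], array([ 0.56892397, -0.15022534,  0.003     ]))]
[(0.8, [319, 264, 330, 302], 0.4756, -0.2167, np.float64(0.031), 21, 1)]
tool shift [-0.1233  0.0732  0.0674] roll -0.0
```

View pics/c6.png

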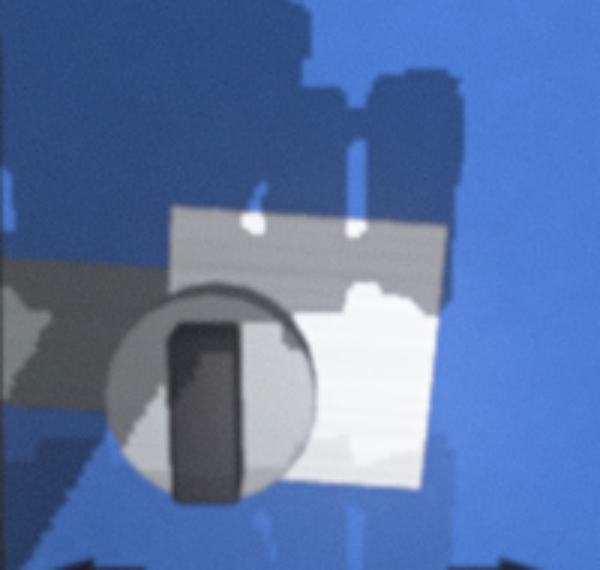

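The round head was knocked aside: drum at crop (210,390), i.e. about (250,190) in the full image, off the plate's middle by ~25 mm in +y. Regrasping it.

```bash
python3 - <<'E'
from h import *
c=cam("wrist")
print("drum",atz(c,(250,190),.037),"rib",atz(c,(248.5,167.5),.063),atz(c,(249,227),.063))
Q=[atz(c,q,.003)[:2] for q in [(237.3,128.3),(329,134),(320,223.3)]]
print("plate",(Q[0]+Q[2])/2,np.linalg.norm(Q[1]-Q[0]),np.linalg.norm(Q[2]-Q[1]))
d=atz(c,(250,190),.037); go(d[0],d[1],.048,0)
E
```

```text
drum [ 0.57286707 -0.15228004  0.037     ] rib [ 0.59760757 -0.15359018  0.063     ] [ 0.54585143 -0.15283645  0.063     ]
plate [ 0.57818404 -0.1801169 ] 0.0892818829158585 0.09147339279531377
tool shift [-0.0011 -0.0251  0.1594] roll -0.0
```

```bash
python3 -m crank '[0,-0.025,0,0,0,0,0.03,0,0,0,0.03,0,0,0,0.03,0,0,0,0.03,0,0,0,0.02,0,0,0,0.012,0,0,0,0.006,0,0,0,0.001,0,0,0,0,0]' 0.045; python3 -m crank '[0,0,0,0,0,0,0,0,0,0,0,0,0,0,0,0,0,0,0,0,0,0,0,0,0,0,0,0,0,0,0,0,0,0,0,0,0,0,0,0]' 0;python3 -m crank '[0,0,-0.01,0,0,0,-0.01,0,0,0.01,0,0,0.005,0.0175,0,0,0,0,0,0,0,0,0.01,0,0,0,0.005,0,0,0,0.003,0,0,0,0.002,0,0,0,0,0]' -
```

```text
time_s: 22.65
eef_pos: [0.5746, -0.1527, 0.0493]
eef_rot: [3.141, -0.0, 0.002]
wrist_force: [-0.5, 0.2, 0.5]
width: 0.0451
gripper_force: 0.0
time_s: 23.48
eef_pos: [0.5745, -0.1524, 0.0494]
eef_rot: [3.141, -0.0, 0.002]
wrist_force: [-1.0, 2.7, 6.1]
width: 0.0197
gripper_force: 30.0
time_s: 24.32
eef_pos: [0.5783, -0.1792, 0.0494]
eef_rot: [-3.141, -0.001, 0.003]
wrist_force: [-6.8, 2.4, 10.9]
width: 0.0197
gripper_force: 30.0
```

```bash
python3 -m crank '[0,0,0,0,0,0,0,0,0,0,0,0,0,0,0,0,0,0,0,0,0,0,0,0,0,0,-0.01,0,0,0,-0.03,0,0,0,-0.04,0,0,0,-0.04,0]' 0.045; python3 -m crank '[0,0,-0.03,0,0,0,0,0,0,0,0,0,-0.025,0.01,0,0,-0.03,0.02,0,0,-0.03,0.02,0,0,-0.03,0.02,0,0,-0.013,0.001,0,0,0,0,0,0,0,0,0,0]' -; python3 - <<'E'
from h import *
p,h,s=pose(); print(p,h)
c=cam("wrist"); im=arm.read_camera("wrist"); cv2.imwrite("pics/w7.png",im)
for l in ["head_square","head_round"]:
  d=arm.cut_out("wrist",l); print(l,[(round(q["p"],2),q["extent"]) for q in d])
  print([(q["pixel"],round(q["p"],2),atz(c,q["pixel"],.0)) for q in arm.pinpoint("wrist",l)])
print(ribs("wrist","head_square",im,c,zt=.052)); print(ribs("wrist","head_round",im,c))
E
```

```text
time_s: 25.15
eef_pos: [0.578, -0.1794, 0.1694]
eef_rot: [-3.14, 0.0, 0.004]
wrist_force: [0.8, 0.2, 0.3]
width: 0.0449
gripper_force: 0.0
time_s: 25.98
eef_pos: [0.4501, -0.2506, 0.1975]
eef_rot: [-3.14, 0.003, 0.002]
wrist_force: [-0.8, 0.3, 0.0]
width: 0.0448
gripper_force: 0.0
[ 0.45014284 -0.25059432  0.19748397] -0.0019511673676553833
head_square [(0.84, [248.3, 149.5, 312.6, 224.6])]
[([277.9, 184.2], 0.69, array([ 0.44876918, -0.25075118,  0.        ]))]
head_round [(0.8, [148.5, 1.5, 236.4, 90.2])]
[([196.4, 48.3], 0.75, array([ 0.57300647, -0.17794846,  0.        ]))]
[(0.84, [248, 149, 312, 224], 0.4714, -0.251, np.float64(1.569), 17, 10)]
[(0.8, [148, 1, 236, 90], 0.5692, -0.1831, np.float64(-0.002), 46, 23)]
```

View pics/w7.png

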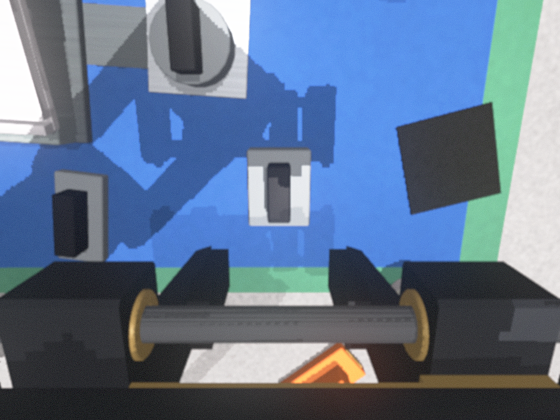

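The round head sits centred on the plate. The square head is at (279,188). The pad corners are (397,127), (491,103), (500,192) and (411,214).

```bash
python3 - <<'E'
from h import *
c=cam("wrist"); Q=np.array([atz(c,q,.003)[:2] for q in [(397,127),(491,103),(500,192),(411,214)]]); print("pad",Q.mean(0))
print("block",[atz(c,q,.026)[:2] for q in [(249,151),(310,151),(311,226),(248,226)]])
E
python3 -m crank '[0,0,0.03,0,0,0,0.03,0,0,0,0.03,0,0,0,0.03,0,0,0,0.02,0,0,0,0.012,0,0,0,0.006,0,0,0,0.002,0,0,0,0,0,0,0,0,0]' 0.045; python3 -m crank '[0,0,0,0,0,0,0,0,0,0,0,0,0,0,0,0,0,0,0,0,0,0,0,0,0,0,0,0,0,0,0,0,0,0,0,0,0,0,0,0]' 0;python3 -m crank '[0,0,-0.01,0,0,0,-0.03,0,0,0,-0.03,0,0,0.02,0,0,0.005,0.03,0,0,0.005,0.03,0,0,0.005,0.03,0,0,0.005,0.03,0,0,0.002,0.02,0,0,0,0.008,0,0]' -
```

```text
pad [ 0.47419917 -0.41686026]
block [array([ 0.48567371, -0.2249161 ]), array([ 0.48572603, -0.27951496]), array([ 0.41509997, -0.28223325]), array([ 0.41505135, -0.22246444])]
time_s: 27.17
eef_pos: [0.4519, -0.2515, 0.0398]
eef_rot: [3.14, -0.0, 0.003]
wrist_force: [-0.4, 0.2, 0.2]
width: 0.0453
gripper_force: 0.0
time_s: 28.0
eef_pos: [0.4512, -0.251, 0.039]
eef_rot: [3.141, -0.0, 0.001]
wrist_force: [-1.3, 1.4, 5.4]
width: 0.0202
gripper_force: 30.0
time_s: 28.83
eef_pos: [0.4726, -0.4217, 0.1085]
eef_rot: [3.141, -0.003, 0.0]
wrist_force: [-0.6, -0.6, -2.5]
width: 0.0197
gripper_force: 30.0
```

```bash
python3 -m crank '[0.001,-0.005,0,0,0,0,0.03,0,0,0,0.02,0,0,0,0.01,0,0,0,0.004,0,0,0,0.002,0,0,0,0.001,0,0,0,0.001,0,0,0,0,0,0,0,0,0]' -; python3 -m crank '[0,0,0,0,0,0,0,0,0,0,0,0,0,0,0,0,0,0,0,0,0,0,0,0,0,0,-0.01,0,0,0,-0.03,0,0,0,-0.04,0,0,0,-0.04,0]' 0.045; python3 -m crank '[0,0,-0.03,0,0,0,0,0,0,0,0,0,0,0,0,0,0,0,0,0,0,0,0,0,0,0,0,0,0,0,0,0,0,0,0,0,0,0,0,0]' -; python3 - <<'E'
from h import *
p,h,s=pose(); print(p,h)
c=cam("wrist"); im=arm.read_camera("wrist"); cv2.imwrite("pics/w8.png",im[:300])
for l in ["head_square"]:
  print([(q["pixel"],round(q["p"],2),atz(c,q["pixel"],.003)) for q in arm.pinpoint("wrist",l)])
E
```

```text
time_s: 29.67
eef_pos: [0.4746, -0.4143, 0.042]
eef_rot: [3.14, -0.0, 0.002]
wrist_force: [0.5, 3.4, 4.9]
width: 0.0198
gripper_force: 30.0
time_s: 30.5
eef_pos: [0.4732, -0.4131, 0.1614]
eef_rot: [-3.14, 0.001, 0.003]
wrist_force: [1.2, -0.8, 0.2]
width: 0.0449
gripper_force: 0.0
time_s: 31.33
eef_pos: [0.4738, -0.4138, 0.1901]
eef_rot: [-3.141, 0.0, 0.001]
wrist_force: [-0.5, -0.0, -0.1]
width: 0.0448
gripper_force: 0.0
[ 0.47382665 -0.41379757  0.19013723] -0.00022713580541248543
[([278.4, 186.9], 0.86, array([ 0.47205938, -0.4146405 ,  0.003     ]))]
```

View pics/w8.png

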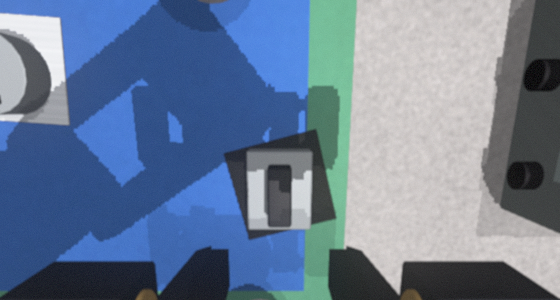

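The square head is on the pad, block centre (279,190) against pad centre (282,185), which is about 3 mm off. On to the packs.

```bash
python3 -m crank '[-0.005,-0.02,-0.01,0,-0.005,-0.035,-0.01,0,-0.005,-0.038,0,0,-0.005,-0.038,0,0,-0.005,-0.038,0,0,-0.005,-0.038,0,0,-0.005,-0.038,0,0,-0.005,-0.038,0,0,-0.005,-0.038,0,0,-0.005,-0.03,0,0]' -; python3 -m crank '[0,0,0,0,0,0,0,0,0,0,0,0,0,0,0,0,0,0,0,0,0,0,0,0,0,0,0,0,0,0,0,0,0,0,0,0,0,0,0,0]' -; python3 - <<'E'
from h import *
p,h,s=pose(); print(p,h)
c=cam("wrist"); im=arm.read_camera("wrist"); cv2.imwrite("pics/w9.png",im)
print(ribs("wrist","pack1",im,c)); 
print([(np.round(q["pixel"]),round(q["p"],2),atz(c,q["pixel"],0).round(4)) for q in arm.pinpoint("wrist","pack1")])
for l in ["deck_mid","deck_press"]: print(l,[(q["pixel"],round(q["p"],2)) for q in arm.pinpoint("wrist",l)])
E
```

```text
time_s: 32.27
eef_pos: [0.4233, -0.0605, 0.2107]
eef_rot: [-3.141, -0.0, -0.001]
wrist_force: [-0.3, 0.5, -0.2]
width: 0.0451
gripper_force: 0.0
time_s: 33.1
eef_pos: [0.424, -0.063, 0.2105]
eef_rot: [-3.142, 0.001, 0.0]
wrist_force: [0.5, -0.2, -0.7]
width: 0.0451
gripper_force: 0.0
[ 0.42397095 -0.06299248  0.21045967] -0.0005005563363460154
[(0.98, [244, 143, 297, 235], 0.4202, -0.0545, np.float64(-0.154), 61, 18), (0.79, [93, 133, 145, 225], 0.4291, 0.0883, np.float64(-0.108), 62, 28)]
[(array([124., 176.]), 0.88, array([0.4293, 0.0936, 0.    ])), (array([274., 188.]), 0.79, array([ 0.4166, -0.0591,  0.    ]))]
deck_mid []
deck_press []
```

View pics/w9.png

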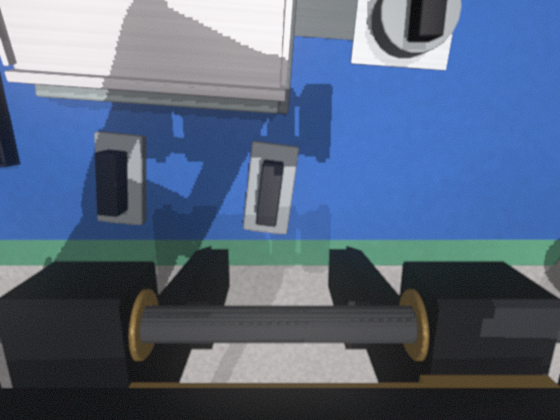

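Pack A is grey, centred at (271,188), with its heading about -0.12. Grasping it, then lifting and looking at the deck.

```bash
python3 -m crank '[-0.006,-0.0055,0.02,0,0,0,0.03,0.06,0,0,0.03,0.06,0,0,0.03,0,0,0,0.03,0,0,0,0.025,0,0,0,0.012,0,0,0,0.006,0,0,0,0.002,0,0,0,0,0]' 0.045; python3 -m crank '[0,0,0,0,0,0,0,0,0,0,0,0,0,0,0,0,0,0,0,0,0,0,0,0,0,0,0,0,0,0,0,0,0,0,0,0,0,0,0,0]' 0
```

```text
time_s: 34.18
eef_pos: [0.4182, -0.0574, 0.0257]
eef_rot: [3.136, -0.189, 0.0]
wrist_force: [1.2, 0.3, 0.4]
width: 0.0451
gripper_force: 0.0
time_s: 35.02
eef_pos: [0.4186, -0.0574, 0.0262]
eef_rot: [3.136, -0.189, 0.002]
wrist_force: [-1.2, 2.8, 7.2]
width: 0.0195
gripper_force: 30.0
```

```bash
python3 -m crank '[0,0,-0.01,0,0,0,-0.03,0,0,0,-0.04,0,0,0,-0.04,0,0,0,-0.04,0,0,0,-0.04,0,0,0,-0.02,-0.055,0.02,-0.01,0,0,0.03,-0.02,0,0,0.03,-0.02,0,0]' -; python3 -m crank '[0.03,-0.02,0,0,0.02,-0.02,0,0,0.018,-0.012,0,0,0,0,0,0,0,0,0,0,0,0,0,0,0,0,0,0,0,0,0,0,0,0,0,0,0,0,0,0]' -; python3 - <<'E'
from h import *
p,h,s=pose(); print(p,h)
c=cam("wrist"); im=arm.read_camera("wrist"); cv2.imwrite("pics/w10.png",im)
for l in ["deck_mid","deck_press","tray"]: print(l,[(np.round(q["pixel"],1),round(q["p"],2)) for q in arm.pinpoint("wrist",l)])
print(ribs("wrist","pack1",im,c,zt=.22))
np.savez("w10.npz",K=c[0],k=c[1],r=c[2],t=c[3])
E
```

```text
time_s: 35.85
eef_pos: [0.5018, -0.0125, 0.247]
eef_rot: [3.139, -0.105, 0.003]
wrist_force: [1.2, -0.3, -1.2]
width: 0.0201
gripper_force: 30.0
time_s: 36.68
eef_pos: [0.572, 0.0343, 0.2458]
eef_rot: [3.14, -0.104, 0.001]
wrist_force: [0.4, -0.9, -2.0]
width: 0.0202
gripper_force: 30.0
[0.57200657 0.03431724 0.2458119 ] -0.06597866058978598
deck_mid [(array([274.1,  95.8]), 0.66)]
deck_press [(array([275. ,  93.5]), 0.76)]
tray [(array([ 83. , 211.4]), 0.89)]
[(0.62, [0, 113, 146, 305], 0.5963, 0.1334, np.float64(0.028), 94, 59), (0.57, [229, 165, 329, 348], 0.5679, 0.0337, np.float64(-0.067), 58, 26), (0.55, [1, 255, 16, 291], 0.5634, 0.1771, np.float64(0.182), 7, 3)]
```

View pics/w10.png

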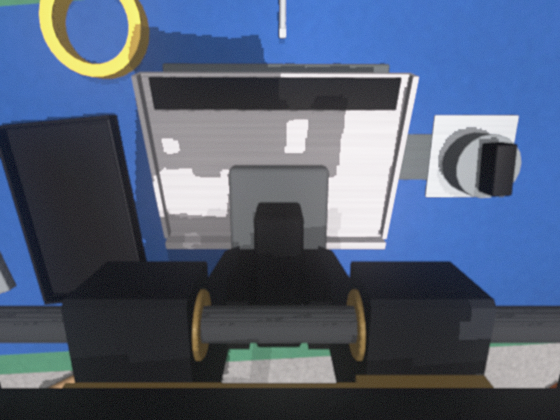

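```bash
python3 - <<'E'
from h import *
d=np.load("w10.npz"); c=(d["K"],float(d["k"]),d["r"],d["t"])
for z in (.085,.092,.1):
    P=[atz(c,q,z) for q in [(151,77),(400,80),(397,109),(154,106)]]
    print(z,np.mean(P,0).round(4),np.linalg.norm(P[0]-P[1]),np.linalg.norm(P[2]-P[3]),"yaw",np.arctan2(*( (P[0]-P[1])[:2]))*-1)
ct=cam("top"); cs=cam("side"); 
M=tri([ray(c,(275,93)),ray(ct,(313,167))]); print("press tri wrist+top",M)
print("lip ends inner z.053", atz(c,(168,240),.055),atz(c,(386,243),.055))
E
```

```text
0.085 [0.6549 0.0301 0.085 ] 0.20367284179834674 0.20296430394070925 yaw -0.0772473975518329
0.092 [0.6546 0.0301 0.092 ] 0.19898496301220042 0.19829273336513567 yaw -0.07724739755183282
0.1 [0.6542 0.0301 0.1   ] 0.19362738725660458 0.19295379556448014 yaw -0.07724739755183284
press tri wrist+top (array([0.65589185, 0.02888679, 0.06057277]), [np.float64(0.0019751634020349572), np.float64(0.001975163402034969)])
lip ends inner z.053 [0.52215552 0.14896237 0.055     ] [ 0.50420632 -0.07200559  0.055     ]
```

The deck lies square to the tool, strip centre at (275,93) and lip at about row 241. That puts deck_mid at ≈(0.575,0.036,0.069). Placing pack A in the right slot.

```bash
python3 -m crank '[0.002,0.03,0,0,0.002,0.028,0,0,0,0,0.03,0,0,0,0.03,0,0,0,0.03,0,0,0,0.02,0,0,0,0.01,0,0,0,0.01,0,0,0,0.004,0,0,0,0,0]' -; python3 -m crank '[0,0,0.002,0,0,0,0.002,0,0,0,0,0,0,0,0,0,0,0,0,0,0,0,0,0,0,0,0,0,0,0,0,0,0,0,0,0,0,0,0,0]' -
```

```text
time_s: 37.77
eef_pos: [0.5726, -0.0233, 0.1114]
eef_rot: [-3.14, 0.102, 0.0]
wrist_force: [-0.6, 0.8, -2.4]
width: 0.0197
gripper_force: 30.0
time_s: 38.6
eef_pos: [0.5726, -0.0234, 0.1076]
eef_rot: [3.14, -0.102, 0.0]
wrist_force: [0.7, -0.2, -0.5]
width: 0.0197
gripper_force: 30.0
```

```bash
python3 -m crank '[0,0,0.002,0,0,0,0.002,0,0,0,0,0,0,0,0,0,0,0,0,0,0,0,0,0,0,0,0,0,0,0,0,0,0,0,0,0,0,0,0,0]' -;  python3 -m crank '[0,0,0,0,0,0,0,0,0,0,0,0,0,0,0,0,0,0,0,0,0,0,0,0,0,0,0,0,0,0,0,0,0,0,-0.01,0,0,0,-0.02,0]' 0.036; python3 -m crank '[0,0,-0.03,0,0,0,-0.04,0,0,0,-0.04,0,0,0,0,0,0,0,0,0,0,0,0,0,0,0,0,0,0,0,0,0,0,0,0,0,0,0,0,0]' 0.045; python3 - <<'E'
from h import *
p,h,s=pose(); print(p,h)
c=cam("wrist"); im=arm.read_camera("wrist"); cv2.imwrite("pics/w11.png",im[:300])
print(ribs("wrist","pack1",im,c,zt=.1))
im=arm.read_camera("top"); print(ribs("top","pack1",im,cam("top")))
go(.4255,.092,.21,-.06)
E
```

```text
time_s: 39.43
eef_pos: [0.5723, -0.0234, 0.1044]
eef_rot: [3.14, -0.102, -0.001]
wrist_force: [-5.1, -0.3, 8.3]
width: 0.0195
gripper_force: 30.0
time_s: 40.27
eef_pos: [0.5706, -0.0229, 0.1318]
eef_rot: [-3.139, 0.102, 0.008]
wrist_force: [0.6, -0.2, 0.1]
width: 0.0358
gripper_force: 0.0
time_s: 41.1
eef_pos: [0.572, -0.0232, 0.2424]
eef_rot: [-3.139, 0.102, 0.003]
wrist_force: [-0.5, 0.1, 0.7]
width: 0.0448
gripper_force: 0.0
[ 0.57203281 -0.02321375  0.24235539] -0.06518147942761926
[(0.56, [255, 144, 305, 244], 0.5639, -0.0236, np.float64(-0.074), 61, 19), (0.53, [162, 263, 181, 281], 0.5081, 0.0711, np.float64(-0.082), 14, 11)]
[(0.79, [202, 202, 217, 226], 0.4949, 0.3913, np.float64(0.155), 63, 20), (0.74, [286, 222, 303, 247], 0.4284, 0.0983, np.float64(-0.318), 69, 29), (0.52, [325, 180, 337, 199], 0.5895, -0.0276, np.float64(-0.27), 52, 25)]
tool shift [-0.1542 -0.1055  0.0332] roll -0.005
```

View pics/w11.png

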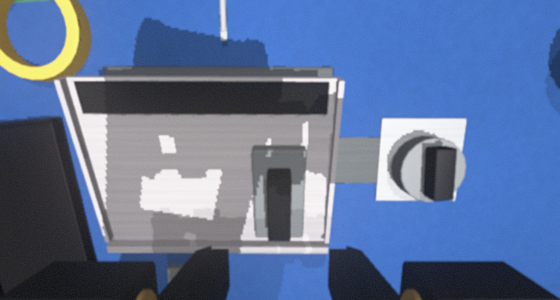

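Pack A lies flat on the deck by the lip, rib at (278,200) and base (252-305, 145-240). That was my last permitted picture, so I'll work from numbers now. Pack B next.

```bash
python3 -m crank '[-0.025,-0.015,0,0,-0.035,-0.02,0.01,0,-0.03,-0.02,0.01,0,-0.03,-0.02,0.01,0,-0.024,-0.02,0,0,-0.01,-0.01,0,0,0,0,0,0,0,0,0,0,0,0,0,0,0,0,0,0]' 0.045; cat >> h.py <<'E'
def base(n,im,c,label="pack1",zb=.014,pmin=.3):
    "grey-base outline at its top height: centre, heading, size"
    out=[]
    for d in arm.cut_out(n,label):
        if d["p"]<pmin: continue
        v,u=np.nonzero(d["pixels"]); P=np.array([atz(c,p,zb)[:2] for p in zip(u,v)],np.float32)
        (x,y),(w,h),a=cv2.minAreaRect(P*1000)
        if w<h: a+=90; w,h=h,w
        col=np.median(im[d["pixels"]].reshape(-1,3),0)
        out.append((round(d["p"],2),np.round([x/1000,y/1000],4).tolist(),round(np.radians((a+90)%180-90),3),round(w),round(h),col.tolist()))
    return out
E
python3 - <<'E'
from h import *
p,h,s=pose(); print(p,h)
c=cam("wrist"); im=arm.read_camera("wrist"); cv2.imwrite("pics/w12.png",im)
print(ribs("wrist","pack1",im,c)); print(base("wrist",im,c))
print([(np.round(q["pixel"]),round(q["p"],2),atz(c,q["pixel"],0).round(4)) for q in arm.pinpoint("wrist","pack1")])
E
```

```text
time_s: 42.13
eef_pos: [0.427, 0.0906, 0.2139]
eef_rot: [3.14, -0.104, 0.002]
wrist_force: [0.1, 0.7, -0.7]
width: 0.0449
gripper_force: 0.0
[0.42699958 0.09064829 0.21394523] -0.06624461795871206
[(0.87, [249, 134, 296, 227], 0.4294, 0.0946, np.float64(-0.103), 60, 19), (0.56, [381, 2, 455, 64], 0.5568, -0.0428, np.float64(-0.138), 37, 34), (0.55, [0, 149, 12, 174], 0.4653, 0.3346, np.float64(-0.269), 3, 1)]
[(0.87, [0.4282, 0.0942], np.float64(-0.09), 91, 45, [117.0, 112.0, 108.0]), (0.56, [0.5545, -0.044], np.float64(1.505), 63, 53, [83.0, 80.0, 80.0]), (0.55, [0.4655, 0.3563], np.float64(-0.273), 24, 9, [82.0, 69.0, 62.0])]
[(array([275., 180.]), 0.87, array([0.4275, 0.0935, 0.    ]))]
```

```bash
python3 -m crank '[0.001,-0.0034,0.02,0.024,0,0,0.03,0,0,0,0.03,0,0,0,0.03,0,0,0,0.03,0,0,0,0.025,0,0,0,0.012,0,0,0,0.008,0,0,0,0.0035,0,0,0,0,0]' 0.045; python3 -m crank '[0,0,0,0,0,0,0,0,0,0,0,0,0,0,0,0,0,0,0,0,0,0,0,0,0,0,0,0,0,0,0,0,0,0,0,0,0,0,0,0]' 0;  python3 -m crank '[0,0,-0.01,0,0,0,-0.03,0,0,0,-0.04,0,0,0,-0.04,0,0,0,-0.04,0,0,0,-0.02,-0.02,0,0,0,0,0,0,0,0,0,0,0,0,0,0,0,0]' -; python3 -c "
from h import *
go(.577,.0365,.12,-.07)"
```

```text
time_s: 43.17
eef_pos: [0.4269, 0.0946, 0.0247]
eef_rot: [3.138, -0.141, -0.001]
wrist_force: [0.0, 1.2, 0.1]
width: 0.0454
gripper_force: 0.0
time_s: 44.0
eef_pos: [0.4276, 0.0948, 0.0258]
eef_rot: [3.138, -0.14, 0.002]
wrist_force: [-1.5, 0.9, 6.5]
width: 0.0199
gripper_force: 30.0
time_s: 44.83
eef_pos: [0.4255, 0.0949, 0.2031]
eef_rot: [-3.14, 0.109, 0.006]
wrist_force: [-0.2, -0.5, -1.8]
width: 0.0196
gripper_force: 30.0
tool shift [0.1552 0.0477 0.0831] roll 0.001
```

```bash
python3 -m crank '[0.02,0.006,0,0,0.03,0.01,0,0,0.03,0.01,0,0,0.03,0.01,0,0,0.03,0.008,0,0,0.015,0.004,0,0,0,0,0.03,0,0,0,0.03,0,0,0,0.02,0,0,0,0.01,0]' -; python3 -m crank '[0,0,0.004,0,0,0,0.002,0,0,0,0.002,0,0,0,0,0,0,0,0,0,0,0,0,0,0,0,0,0,0,0,0,0,0,0,0,0,0,0,0,0]' -
```

```text
time_s: 45.67
eef_pos: [0.5746, 0.0365, 0.1093]
eef_rot: [-3.139, 0.109, 0.015]
wrist_force: [-1.1, 0.1, -0.6]
width: 0.0197
gripper_force: 30.0
time_s: 46.5
eef_pos: [0.5792, 0.0361, 0.1079]
eef_rot: [3.14, -0.109, 0.004]
wrist_force: [-0.4, 0.4, 3.2]
width: 0.0196
gripper_force: 30.0
```

```bash
python3 -m crank '[-0.002,0,0,0,0,0,0,0,0,0,0,0,0,0,0,0,0,0,0,0,0,0,0,0,0,0,0,0,0,0,0,0,0,0,-0.01,0,0,0,-0.02,0]' 0.036; python3 -m crank '[0,0,-0.03,0,0,0,-0.04,0,0,0,-0.03,0,0,0,0,0,0,0,0,0,0,0,0,0,0,0,0,0,0,0,0,0,0,0,0,0,0,0,0,0]' 0.045; python3 - <<'E'
from h import *
p,h,s=pose(); print(p,h,s["time_s"])
c=cam("wrist"); im=arm.read_camera("wrist"); cv2.imwrite("pics/w13.png",im)
print(ribs("wrist","pack1",im,c,zt=.1)); print(base("wrist",im,c,zb=.08))
print([(np.round(q["pixel"]),round(q["p"],2),atz(c,q["pixel"],.068).round(4)) for q in arm.pinpoint("wrist","pack1")])
go(.49,.393,.22,.1)
E
```

```text
time_s: 47.33
eef_pos: [0.5743, 0.0366, 0.1353]
eef_rot: [-3.139, 0.109, 0.008]
wrist_force: [-0.0, -0.2, 0.5]
width: 0.0361
gripper_force: 0.0
time_s: 48.17
eef_pos: [0.5758, 0.0364, 0.236]
eef_rot: [-3.139, 0.109, 0.003]
wrist_force: [1.0, -0.2, 0.0]
width: 0.0449
gripper_force: 0.0
[0.57575937 0.03638381 0.23596248] -0.06924460891808049 48.1667
[(0.85, [250, 137, 306, 237], 0.574, 0.0357, np.float64(-0.079), 62, 20), (0.68, [318, 146, 377, 243], 0.5637, -0.0225, np.float64(-0.118), 62, 24), (0.45, [0, 265, 11, 296], 0.5176, 0.2817, np.float64(0.197), 22, 6)]
[(0.85, [0.5781, 0.0352], np.float64(-0.069), 88, 47, [109.0, 105.0, 104.0]), (0.68, [0.568, -0.0242], np.float64(-0.101), 88, 49, [105.0, 102.0, 101.0]), (0.45, [0.5068, 0.2978], np.float64(-0.279), 30, 10, [76.0, 68.0, 64.0])]
[(array([344., 192.]), 0.87, array([ 0.5692, -0.024 ,  0.068 ])), (array([279., 184.]), 0.65, array([0.5801, 0.0346, 0.068 ]))]
tool shift [-0.1107 -0.3498  0.0168] roll -0.169
```

```bash
python3 -m crank '[-0.008,-0.02,0,0,-0.011,-0.035,0,0,-0.012,-0.038,0,0,-0.012,-0.038,0,0,-0.012,-0.038,0,0,-0.012,-0.038,0,0,-0.012,-0.038,0,0,-0.012,-0.038,0,0,-0.012,-0.038,0,0,-0.008,-0.029,0,0]' 0.045; python3 -m crank '[0,0,0.01,-0.1,0,0,0.01,-0.069,0,0,0,0,0,0,0,0,0,0,0,0,0,0,0,0,0,0,0,0,0,0,0,0,0,0,0,0,0,0,0,0]' 0.045;python3 - <<'E'
from h import *
p,h,s=pose(); print(p,h,s["time_s"])
c=cam("wrist"); im=arm.read_camera("wrist"); cv2.imwrite("pics/w14.png",im)
print(ribs("wrist","pack1",im,c)); b=base("wrist",im,c);print(b)
print([(np.round(q["pixel"]),round(q["p"],2),atz(c,q["pixel"],0).round(4)) for q in arm.pinpoint("wrist","pack1")])
go(*b[0][1],.0255,b[0][2])
E
```

```text
time_s: 49.2
eef_pos: [0.4883, 0.3961, 0.2371]
eef_rot: [-3.139, 0.106, 0.0]
wrist_force: [1.4, 0.2, 0.9]
width: 0.0451
gripper_force: 0.0
time_s: 50.03
eef_pos: [0.4898, 0.393, 0.2173]
eef_rot: [-3.138, -0.156, -0.0]
wrist_force: [0.9, 0.5, -0.3]
width: 0.0448
gripper_force: 0.0
[0.48983775 0.39304243 0.21725855] 0.09925934672608962 50.0333
[(0.86, [253, 130, 306, 217], 0.4803, 0.3902, np.float64(0.193), 24, 19)]
[(0.86, [0.4972, 0.3925], np.float64(0.165), 91, 47, [137.0, 127.0, 121.0]), (0.75, [0.3959, 0.5873], np.float64(1.399), 93, 54, [96.0, 162.0, 252.0])]
[(array([ 90., 248.]), 0.82, array([0.393 , 0.5907, 0.    ])), (array([279., 174.]), 0.79, array([0.4953, 0.3918, 0.    ]))]
tool shift [0.0074 0.0014 0.1915] roll -0.065
```

```bash
python3 -m crank '[0.007,0.001,0.02,-0.065,0,0,0.03,0,0,0,0.03,0,0,0,0.03,0,0,0,0.03,0,0,0,0.025,0,0,0,0.015,0,0,0,0.008,0,0,0,0.003,0,0,0,0,0]' 0.045; python3 -m crank '[0,0,0,0,0,0,0,0,0,0,0,0,0,0,0,0,0,0,0,0,0,0,0,0,0,0,0,0,0,0,0,0,0,0,0,0,0,0,0,0]' 0;  python3 -m crank '[0,0,-0.01,0,0,0,-0.03,0,0,0,-0.04,0,0,0,-0.04,0,0,0,-0.04,0.078,0,0,-0.02,0.078,0,0,0,0.078,0,0,0,0,0,0,0,0,0,0,0,0]' -; python3 -c "
from h import *
go(.581,.0963,.12,-.07)"
```

```text
time_s: 51.07
eef_pos: [0.4968, 0.3929, 0.0258]
eef_rot: [3.131, 0.259, -0.001]
wrist_force: [-0.4, 0.6, 0.2]
width: 0.0448
gripper_force: 0.0
time_s: 51.9
eef_pos: [0.4974, 0.3933, 0.0271]
eef_rot: [-3.13, -0.259, -0.002]
wrist_force: [-1.6, -0.8, 5.2]
width: 0.0198
gripper_force: 30.0
time_s: 52.73
eef_pos: [0.4958, 0.3924, 0.2046]
eef_rot: [3.138, -0.105, -0.004]
wrist_force: [-0.4, 0.3, -1.9]
width: 0.0197
gripper_force: 30.0
tool shift [0.1048 0.2897 0.0846] roll 0.003
```

```bash
python3 -m crank '[0.006,0.015,0,0,0.011,0.03,0,0,0.011,0.032,0,0,0.012,0.034,0,0,0.012,0.034,0,0,0.012,0.034,0,0,0.012,0.034,0,0,0.012,0.033,0,0,0.01,0.028,0,0,0.005,0.0157,0,0]' -; python3 -m crank '[0,0,0,0,0,0,0.03,0,0,0,0.03,0,0,0,0.02,0,0,0,0.01,0,0,0,0.004,0,0,0,0.002,0,0,0,0.002,0,0,0,0,0,0,0,0,0]' -
```

```text
time_s: 53.57
eef_pos: [0.5794, 0.0934, 0.2045]
eef_rot: [3.139, -0.11, -0.004]
wrist_force: [-0.1, 0.1, -1.0]
width: 0.0198
gripper_force: 30.0
time_s: 54.4
eef_pos: [0.5803, 0.0969, 0.1093]
eef_rot: [-3.14, 0.108, -0.003]
wrist_force: [-0.2, 0.6, -1.2]
width: 0.0201
gripper_force: 30.0
```

```bash
python3 -m crank '[0,0,0.002,0,0,0,0.001,0,0,0,0,0,0,0,0,0,0,0,0,0,0,0,0,0,0,0,0,0,0,0,0,0,0,0,0,0,0,0,0,0]' -; python3 -m crank '[0,0,0,0,0,0,0,0,0,0,0,0,0,0,0,0,0,0,0,0,0,0,0,0,0,0,0,0,0,0,0,0,0,0,-0.01,0,0,0,-0.02,0]' 0.036; python3 -m crank '[0,0,-0.03,0,0,0,-0.04,0,0,0,-0.03,0,0,0.02,0,0,0,0.03,0,0,0,0.01,0,0,0,0,0,0,0,0,0,0,0,0,0,0,0,0,0,0]' 0.045; python3 - <<'E'
from h import *
p,h,s=pose(); print(p,h,s["time_s"])
c=cam("wrist"); im=arm.read_camera("wrist"); cv2.imwrite("pics/w15.png",im)
print(ribs("wrist","pack1",im,c,zt=.1)); print(base("wrist",im,c,zb=.08))
for l in ["deck_press","deck_mid"]: print(l,[(np.round(q["pixel"]),round(q["p"],2),atz(c,q["pixel"],.092).round(4)) for q in arm.pinpoint("wrist",l)])
go(.655,.030,.13,-.07)
E
```

```text
time_s: 55.23
eef_pos: [0.5803, 0.0969, 0.1068]
eef_rot: [-3.14, 0.108, -0.004]
wrist_force: [-3.6, 0.1, 7.1]
width: 0.0196
gripper_force: 30.0
time_s: 56.07
eef_pos: [0.5775, 0.0967, 0.1332]
eef_rot: [-3.14, 0.109, 0.008]
wrist_force: [-0.1, -0.2, 0.8]
width: 0.0362
gripper_force: 0.0
time_s: 56.9
eef_pos: [0.5752, 0.0379, 0.2348]
eef_rot: [-3.139, 0.107, 0.001]
wrist_force: [0.2, 0.4, 0.1]
width: 0.0449
gripper_force: 0.0
[0.57518333 0.03794892 0.23475391] -0.06827403010654587 56.9
[(0.77, [181, 142, 241, 243], 0.5741, 0.096, np.float64(-0.031), 63, 24), (0.68, [321, 144, 382, 246], 0.5627, -0.0223, np.float64(-0.12), 62, 24)]
[(0.77, [0.5786, 0.0963], np.float64(-0.041), 89, 49, [96.0, 93.0, 92.0]), (0.68, [0.5677, -0.0232], np.float64(-0.124), 89, 49, [109.0, 106.0, 105.0])]
deck_press [(array([277.,  98.]), 0.58, array([0.6537, 0.033 , 0.092 ]))]
deck_mid [(array([ 84., 215.]), 0.22, array([0.5698, 0.2037, 0.092 ]))]
tool shift [0.08   0.002  0.1049] roll 0.002
```

```bash
python3 - <<'E'
from h import *
im=arm.read_camera("top"); ct=cam("top"); print(base("top",im,ct,zb=.08))
w=cv2.imread("pics/w15.png"); print(w[150:235:14,250:310:6].max(2))
E
python3 -m crank '[0.02,0.002,0,0,0.03,0,0,0,0.033,0,0,0,0,0,0.02,0,0,0,0.03,0,0,0,0.03,0,0,0,0.03,0,0,0,0.015,0,0,0,0,0,0,0,0,0]' 0; python3 -m crank '[0,0,0.003,0,0,0,0.003,0,0,0,0.003,0,0,0,0.003,0,0,0,0.003,0,0,0,0,0,0,0,0,0,0,0,0,0,0,0,0,0,0,0,0,0]' -
```

```text
[(0.69, [0.3873, 0.5669], np.float64(1.383), 85, 45, [37.0, 153.0, 243.0]), (0.59, [0.1886, 0.2961], np.float64(-0.451), 83, 41, [28.0, 97.0, 208.0]), (0.58, [0.5741, 0.0853], np.float64(0.001), 34, 20, [120.0, 116.0, 108.0]), (0.58, [0.2251, -0.2806], np.float64(-0.881), 89, 44, [57.0, 178.5, 243.0]), (0.56, [0.5755, 0.0348], np.float64(-0.122), 49, 46, [84.0, 80.0, 79.0]), (0.39, [0.5624, -0.0139], np.float64(-0.009), 38, 24, [61.0, 58.0, 60.0])]
[[152 114 115 115 113 112 114 115 115 109]
 [161 114 108  93  42  43  47  65 112 114]
 [158 112 112  62  44  48  47  50 116 119]
 [155 106 111  68  63  48  51  71 178 182]
 [158 108 116  64  63  62  60  85 180 172]
 [133 102 149  78  60  63  58 108 159 153]
 [131 120 184 162  58  59  59 135 185 211]]
time_s: 58.08
eef_pos: [0.6574, 0.0293, 0.1092]
eef_rot: [-3.139, 0.109, 0.003]
wrist_force: [0.9, 0.3, -0.3]
width: 0.0003
gripper_force: 0.0
time_s: 58.92
eef_pos: [0.6597, 0.029, 0.097]
eef_rot: [3.139, -0.109, 0.006]
wrist_force: [0.6, -0.1, 6.4]
width: 0.0003
gripper_force: 3.0
```

All three packs are on the deck, and contact has begun at 6.4 N. Pressing down gradually.

```bash
python3 -m crank '[0,0,0.003,0,0,0,0.003,0,0,0,0.003,0,0,0,0.003,0,0,0,0.003,0,0,0,0.003,0,0,0,0.003,0,0,0,0.002,0,0,0,0,0,0,0,0,0]' -; python3 -m crank '[0,0,0.003,0,0,0,0.003,0,0,0,0.003,0,0,0,0.002,0,0,0,0.001,0,0,0,0,0,0,0,0,0,0,0,0,0,0,0,0,0,0,0,0,0]' -
```

```text
time_s: 59.75
eef_pos: [0.6616, 0.0287, 0.0752]
eef_rot: [3.139, -0.109, 0.013]
wrist_force: [3.5, -0.3, 8.2]
width: 0.0007
gripper_force: 3.7
time_s: 60.58
eef_pos: [0.6621, 0.0287, 0.0636]
eef_rot: [3.139, -0.109, 0.015]
wrist_force: [5.4, -0.2, 8.8]
width: 0.0006
gripper_force: 4.0
```

```bash
python3 -m crank '[0,0,0.002,0,0,0,0.002,0,0,0,0.001,0,0,0,0.001,0,0,0,0,0,0,0,0,0,0,0,0,0,0,0,0,0,0,0,0,0,0,0,0,0]' -;  python3 -m crank '[0,0,0.001,0,0,0,0.001,0,0,0,0.001,0,0,0,0,0,0,0,0,0,0,0,0,0,0,0,0,0,0,0,0,0,0,0,0,0,0,0,0,0]' -
```

```text
time_s: 61.42
eef_pos: [0.6624, 0.0286, 0.0578]
eef_rot: [3.139, -0.109, 0.016]
wrist_force: [5.9, 0.1, 8.5]
width: 0.0008
gripper_force: 4.3
time_s: 62.25
eef_pos: [0.6625, 0.0286, 0.0552]
eef_rot: [3.139, -0.109, 0.016]
wrist_force: [3.5, -0.0, 10.5]
width: 0.0001
gripper_force: 5.4
```

```bash
python3 -m crank '[0,0,0.001,0,0,0,0.001,0,0,0,0.001,0,0,0,0,0,0,0,0,0,0,0,0,0,0,0,0,0,0,0,0,0,0,0,0,0,0,0,0,0]' -
```

```text
time_s: 63.08
eef_pos: [0.6626, 0.0286, 0.0548]
eef_rot: [3.139, -0.108, 0.016]
wrist_force: [-3.6, 0.8, 27.2]
width: 0.0004
gripper_force: 13.8
```

```bash
python3 -m crank '[0,0,0.001,0,0,0,0.001,0,0,0,0,0,0,0,0,0,0,0,0,0,0,0,0,0,0,0,0,0,0,0,0,0,0,0,0,0,0,0,0,0]' -
```

```text
time_s: 63.92
eef_pos: [0.6627, 0.0286, 0.0546]
eef_rot: [3.138, -0.108, 0.016]
wrist_force: [-10.3, 1.2, 38.8]
width: 0.0003
gripper_force: 19.4
```

Hard stop reached, so the deck is level. I'll ease off slightly and hold for over 2.5 s.

```bash
Z='x'; python3 -m crank '[0,0,-0.001,0,0,0,0,0,0,0,0,0,0,0,0,0,0,0,0,0,0,0,0,0,0,0,0,0,0,0,0,0,0,0,0,0,0,0,0,0]' -; python3 -m crank '[0,0,-0.0005,0,0,0,0,0,0,0,0,0,0,0,0,0,0,0,0,0,0,0,0,0,0,0,0,0,0,0,0,0,0,0,0,0,0,0,0,0]' -; python3 -m crank '[0,0,0,0,0,0,0,0,0,0,0,0,0,0,0,0,0,0,0,0,0,0,0,0,0,0,0,0,0,0,0,0,0,0,0,0,0,0,0,0]' -; python3 -m crank '[0,0,0,0,0,0,0,0,0,0,0,0,0,0,0,0,0,0,0,0,0,0,0,0,0,0,0,0,0,0,0,0,0,0,0,0,0,0,0,0]' -; python3 - <<'E'
from h import *
im=arm.read_camera("top"); cv2.imwrite("pics/top2.png",im); print(base("top",im,cam("top"),zb=.064))
im=arm.read_camera("side"); cv2.imwrite("pics/side2.png",im); print(base("side",im,cam("side"),zb=.064))
E
```

```text
time_s: 64.75
eef_pos: [0.6626, 0.0286, 0.0547]
eef_rot: [3.138, -0.108, 0.016]
wrist_force: [-7.5, -0.2, 33.7]
width: 0.0005
gripper_force: 16.6
time_s: 65.58
eef_pos: [0.6626, 0.0286, 0.0548]
eef_rot: [3.139, -0.108, 0.016]
wrist_force: [-5.0, 1.2, 30.6]
width: 0.0006
gripper_force: 15.2
time_s: 66.42
eef_pos: [0.6626, 0.0286, 0.0548]
eef_rot: [3.139, -0.108, 0.016]
wrist_force: [-5.2, -0.1, 29.3]
width: 0.0003
gripper_force: 15.2
time_s: 67.25
eef_pos: [0.6626, 0.0286, 0.0548]
eef_rot: [3.139, -0.108, 0.016]
wrist_force: [-6.3, 1.2, 30.5]
width: 0.0005
gripper_force: 15.2
[(0.69, [0.3889, 0.5728], np.float64(1.4), 88, 45, [38.0, 154.0, 244.0]), (0.53, [0.2241, -0.2823], np.float64(-0.86), 91, 47, [58.0, 177.5, 243.0]), (0.44, [0.4629, -0.3955], np.float64(0.286), 90, 88, [38.0, 35.5, 33.0])]
[(0.85, [0.5665, -0.0247], np.float64(-0.269), 99, 64, [43.5, 47.0, 48.5]), (0.85, [0.3779, 0.6176], np.float64(1.433), 89, 47, [52.0, 156.0, 250.0]), (0.84, [0.5797, 0.0356], np.float64(-0.201), 101, 65, [57.0, 59.0, 60.0]), (0.76, [0.1826, 0.3488], np.float64(-0.398), 91, 56, [22.0, 65.0, 150.0]), (0.66, [0.5823, 0.0987], np.float64(-0.031), 91, 69, [48.0, 47.5, 46.5])]
```

Held about 4 s with three packs aboard. Releasing slowly.

```bash
python3 -m crank '[0,0,-0.003,0,0,0,-0.004,0,0,0,-0.005,0,0,0,-0.005,0,0,0,-0.005,0,0,0,-0.005,0,0,0,-0.005,0,0,0,-0.005,0,0,0,-0.005,0,0,0,-0.005,0]' -; python3 -m crank '[0,0,-0.004,0,0,0,-0.004,0,0,0,-0.03,0,0,0,-0.03,0,0,0,-0.03,0,0,0,-0.03,0,-0.03,-0.02,0,0,-0.03,-0.02,0,0,-0.024,-0.02,0,0,0,0,0,0]' -; python3 - <<'E'
from h import *
p,h,s=pose(); print(p,h,s["time_s"])
c=cam("wrist"); im=arm.read_camera("wrist"); cv2.imwrite("pics/w16.png",im)
print(ribs("wrist","pack1",im,c,zt=.1)); print(base("wrist",im,c,zb=.08))
for l in ["tray"]:
  d=arm.cut_out("wrist",l)[0]; print(d["p"],d["extent"]); v,u=np.nonzero(d["pixels"]); P=np.array([atz(c,q,.02)[:2] for q in zip(u,v)],np.float32); print(cv2.minAreaRect(P*1000))
im=arm.read_camera("top"); ct=cam("top")
d=arm.cut_out("top","tray")[0]; v,u=np.nonzero(d["pixels"]); P=np.array([atz(ct,q,.02)[:2] for q in zip(u,v)],np.float32); print(d["p"],cv2.minAreaRect(P*1000))
E
```

```text
time_s: 68.28
eef_pos: [0.6573, 0.0291, 0.0953]
eef_rot: [3.139, -0.109, -0.002]
wrist_force: [-4.8, -0.6, 4.5]
width: 0.0005
gripper_force: 2.7
time_s: 69.12
eef_pos: [0.5749, 0.0984, 0.2224]
eef_rot: [-3.138, 0.104, 0.003]
wrist_force: [0.8, 0.2, -0.1]
width: 0.0006
gripper_force: 0.0
[0.57492913 0.09840074 0.22235636] -0.06610436539337061 69.1167
[(0.87, [388, 142, 463, 245], 0.5631, -0.0209, np.float64(-0.184), 62, 30), (0.55, [318, 134, 388, 240], 0.5729, 0.0365, np.float64(-0.133), 62, 25)]
[(0.87, [0.5684, -0.0226], np.float64(-0.174), 90, 53, [92.0, 89.0, 88.0]), (0.55, [0.5779, 0.0361], np.float64(-0.15), 91, 50, [105.0, 103.0, 102.0])]
0.92 [41.2, 113.8, 195.0, 306.4]
((548.44140625, 258.598388671875), (198.0047607421875, 129.75253295898438), 1.5742225646972656)Traceback (most recent call last):
  File "<stdin>", line 8, in <module>
IndexError: list index out of range
```

```bash
python3 -m crank '[-0.004,0.002,0,0,0,0,0,0,0,0,0.02,0,0,0,0.03,0,0,0,0.03,0,0,0,0.02,0,0,0,0.012,0,0,0,0.008,0,0,0,0.005,0,0,0,0,0]' 0.04; python3 -m crank '[0,0,0,0,0,0,0,0,0,0,0,0,0,0,0,0,0,0,0,0,0,0,0,0,0,0,0,0,0,0,0,0,0,0,0,0,0,0,0,0]' 0;
```

```text
time_s: 70.25
eef_pos: [0.5743, 0.093, 0.0973]
eef_rot: [-3.14, 0.109, 0.0]
wrist_force: [0.5, 0.5, 0.1]
width: 0.0398
gripper_force: 0.0
time_s: 71.08
eef_pos: [0.575, 0.0933, 0.0987]
eef_rot: [-3.139, 0.109, -0.003]
wrist_force: [-1.0, 2.0, 6.0]
width: 0.0195
gripper_force: 30.0
```

```bash
python3 -m crank '[0,0,-0.01,0,0,0,-0.03,0,0,0,-0.03,0,0,0,-0.03,-0.119,0,0,-0.03,-0.119,0,0,0,-0.119,0,0,0,-0.119,0,0,0,-0.119,0,0,0,-0.119,0,0,0,-0.119]' -; python3 -m crank '[0,0,0,-0.119,0,0,0,-0.119,0,0,0,-0.119,0,0,0,-0.119,0,0,0,-0.119,0,0,0,-0.119,0,0,0,-0.119,0,0,0,0,0,0,0,0,0,0,0,0]' -; python3 - <<'E'
from h import *
d=np.load("w10.npz"); c=(d["K"],float(d["k"]),d["r"],d["t"])
a,b,e=[atz(c,q,.02)[:2] for q in [(3,128),(113,115),(46,302)]]
print("far corners",a,b,np.linalg.norm(a-b),"near left",e,np.linalg.norm(a-e))
v=(a-b)/np.linalg.norm(a-b); n=np.array([-v[1],v[0]]); n*=-np.sign(n[0]); print("centre",(a+b)/2+n*.104,"mid diag(b,e)",(b+e)/2,"heading",np.arctan2(-n[1],-n[0]))
for n in ("top","side","wrist"):
    im=arm.read_camera(n); c=cam(n)
    print(n,[(round(q["p"],2),atz(c,q["pixel"],0).round(4)) for q in arm.pinpoint(n,"tray")])
p,h,s=pose(); print(p,h,s["width"])
E
```

```text
time_s: 71.92
eef_pos: [0.5738, 0.093, 0.2277]
eef_rot: [2.912, 1.179, -0.001]
wrist_force: [0.4, 1.0, -1.8]
width: 0.0195
gripper_force: 30.0
time_s: 72.75
eef_pos: [0.5741, 0.093, 0.2276]
eef_rot: [-2.196, -2.246, 0.0]
wrist_force: [-0.7, 0.7, -1.1]
width: 0.0196
gripper_force: 30.0
far corners [0.64263936 0.31244381] [0.64796204 0.19715946] 0.11540716657796209 near left [0.4421414  0.31675087] 0.2005442131544228
centre [0.54141137 0.25000506] mid diag(b,e) [0.54505172 0.25695516] heading 0.046137267836795004
top [(0.96, array([0.5408, 0.2596, 0.    ]))]
side [(0.93, array([0.5443, 0.2634, 0.    ])), (0.27, array([ 0.5786, -0.187 ,  0.    ]))]
wrist []
[0.57419307 0.09309478 0.22752652] 1.5960355696613655 0.01944530414160536
```

```bash
python3 -m crank '[0.015,0.003,0,0,0.03,0.006,0,0,0.03,0.006,0,0,0.03,0.006,0,0,0.03,0.006,0,0,0.02,0.005,0,0,0.013,0,0,0,0,0,0,0,0,0,0,0,0,0,0,0]' -; python3 - <<'E'
from h import *
p,h,s=pose(); print(p,h,s["width"])
im=arm.read_camera("wrist"); c=cam("wrist"); cv2.imwrite("pics/w17.png",im)
for d in arm.cut_out("wrist","tray")[:1]:
    v,u=np.nonzero(d["pixels"]); P=np.array([atz(c,q,.02)[:2] for q in zip(u,v)],np.float32); print(d["p"],d["extent"],cv2.minAreaRect(P*1000),P.min(0),P.max(0))
    for lo in np.arange(.19,.34,.02):
        m=abs(P[:,1]-lo)<.005; print(round(lo,2),P[m,0].min() if m.any() else None,P[m,0].max() if m.any() else None)
print(base("wrist",im,c,zb=.2))
E
```

```text
time_s: 73.88
eef_pos: [0.6017, 0.2607, 0.2274]
eef_rot: [2.193, 2.249, -0.001]
wrist_force: [0.1, -0.6, -1.6]
width: 0.0195
gripper_force: 30.0
[0.6016855  0.26068796 0.22735565] 1.596045079398785 0.01949119683539506
0.68 [113.0, 111.8, 325.7, 235.2] ((543.8522338867188, 261.60040283203125), (207.5695343017578, 123.21051025390625), 1.4127687215805054) [0.43938434 0.19859737] [0.6467701  0.32567376]
0.19 None None
0.21 0.441939 0.5517842
0.23 0.44165668 0.55091476
0.25 0.4408528 0.5491683
0.27 0.44029978 0.54952353
0.29 0.44002643 0.646542
0.31 0.43959585 0.64630336
0.33 0.6160663 0.6431686
[(0.57, [0.6019, 0.2656], np.float64(-1.546), 80, 52, [104.0, 99.0, 95.0])]
```

Tray measured at (0.544,0.262), heading 0.025, and the size matches. Lowering pack C into the far slot.

```bash
python3 -m crank '[0.004,0.003,0.02,0,0,0,0.03,0,0,0,0.03,0,0,0,0.03,0,0,0,0.03,0,0,0,0.02,0,0,0,0.012,0,0,0,0.008,0,0,0,0.003,0,0,0,0,0]' -; python3 -m crank '[0,0,0.002,0,0,0,0.002,0,0,0,0.001,0,0,0,0,0,0,0,0,0,0,0,0,0,0,0,0,0,0,0,0,0,0,0,0,0,0,0,0,0]' -
```

```text
time_s: 74.87
eef_pos: [0.6055, 0.2658, 0.0456]
eef_rot: [2.192, 2.249, 0.001]
wrist_force: [-0.7, -0.6, -0.9]
width: 0.0196
gripper_force: 30.0
time_s: 75.7
eef_pos: [0.6067, 0.2677, 0.0429]
eef_rot: [2.191, 2.249, 0.009]
wrist_force: [-2.3, 4.1, 7.4]
width: 0.0197
gripper_force: 30.0
```

```bash
python3 -m crank '[-0.001,-0.001,-0.001,0,0,0,0,0,0,0,0,0,0,0,0,0,0,0,0,0,0,0,0,0,0,0,0,0,0,0,0,0,0,0,-0.01,0,0,0,-0.02,0]' 0.034; python3 -m crank '[0,0,-0.03,0,0,0,-0.04,0,0,0,-0.04,0,0,0,-0.04,0,0,0,0,0,0,0,0,0,0,0,0,0,0,0,0,0,0,0,0,0,0,0,0,0]' 0.045; python3 - <<'E'
from h import *
p,h,s=pose(); print(p,h,s["time_s"])
im=arm.read_camera("wrist"); c=cam("wrist"); cv2.imwrite("pics/w18.png",im)
print(base("wrist",im,c,zb=.018)); print(ribs("wrist","pack1",im,c,zt=.044))
im=arm.read_camera("side"); c=cam("side"); print(base("side",im,c,zb=.018))
E
```

```text
time_s: 76.53
eef_pos: [0.6016, 0.2643, 0.0684]
eef_rot: [-2.19, -2.248, 0.007]
wrist_force: [-1.4, -0.1, 0.6]
width: 0.034
gripper_force: 0.0
time_s: 77.37
eef_pos: [0.6029, 0.2647, 0.2186]
eef_rot: [-2.191, -2.249, 0.004]
wrist_force: [0.1, -0.4, 0.1]
width: 0.0447
gripper_force: 0.0
[0.60293427 0.26468924 0.21864673] 1.596737610002766 77.3667
[(0.7, [0.6063, 0.2684], np.float64(-1.538), 90, 46, [94.0, 90.0, 88.0])]
[(0.7, [259, 132, 304, 222], 0.6061, 0.2711, np.float64(-1.55), 59, 19)]
[(0.92, [0.1871, 0.316], np.float64(-0.441), 93, 56, [19.0, 59.0, 141.0]), (0.84, [0.6016, 0.2723], np.float64(1.57), 101, 52, [50.0, 50.0, 49.0]), (0.83, [0.3906, 0.5988], np.float64(1.44), 95, 52, [50.0, 147.0, 247.0]), (0.83, [0.2268, -0.2891], np.float64(-0.937), 117, 61, [33.0, 98.0, 209.0]), (0.79, [0.6061, -0.0327], np.float64(-0.321), 116, 70, [59.0, 59.0, 58.0]), (0.69, [0.5932, -0.0945], np.float64(-0.411), 126, 65, [51.0, 51.0, 54.0])]
```

```bash
python3 -m crank '[-0.02,-0.003,-0.01,0,-0.03,-0.005,-0.01,0,-0.036,-0.005,0,0,-0.036,-0.005,0,0,-0.036,-0.006,0,0,-0.036,-0.006,0,0,-0.034,-0.005,0,0,0,0,0,0.119,0,0,0,0.119,0,0,0,0.119]' 0.04; python3 -m crank '[0,0,0,0.119,0,0,0,0.119,0,0,0,0.119,0,0,0,0.119,0,0,0,0.119,0,0,0,0.119,0,0,0,0.119,0,0,0,0.119,0,0,0,0.119,0,0,0,0.119]' 0.04; python3 -m crank '[0,0,0,0.119,0,0,0,0,0,0,0,0,0,0,0,0,0,0,0,0,0,0,0,0,0,0,0,0,0,0,0,0,0,0,0,0,0,0,0,0]' 0.04; python3 - <<'E'
from h import *
p,h,s=pose(); print(p,h,s["time_s"])
im=arm.read_camera("wrist"); c=cam("wrist"); cv2.imwrite("pics/w19.png",im)
print(base("wrist",im,c,zb=.08)); print(ribs("wrist","pack1",im,c,zt=.1))
go(.575,.036,.098,-.07)
E
```

```text
time_s: 78.45
eef_pos: [0.5747, 0.035, 0.2407]
eef_rot: [2.564, 1.815, 0.0]
wrist_force: [0.0, 0.4, 0.1]
width: 0.04
gripper_force: 0.0
time_s: 79.28
eef_pos: [0.5747, 0.0361, 0.2406]
eef_rot: [-3.141, -0.069, -0.0]
wrist_force: [0.3, 0.3, 0.5]
width: 0.0401
gripper_force: 0.0
time_s: 80.12
eef_pos: [0.5747, 0.0361, 0.2405]
eef_rot: [3.14, -0.108, -0.0]
wrist_force: [0.8, -0.7, 0.6]
width: 0.0401
gripper_force: 0.0
[0.57468334 0.03608553 0.24049773] -0.06894936096592712 80.1167
[(0.94, [0.6121, 0.2263], np.float64(-1.537), 84, 40, [116.0, 115.0, 117.0]), (0.94, [0.568, -0.023], np.float64(-0.131), 89, 49, [106.0, 103.0, 102.0]), (0.66, [0.5773, 0.035], np.float64(-0.069), 88, 48, [109.0, 105.0, 104.0])]
[(0.94, [11, 137, 108, 189], 0.613, 0.2226, np.float64(-1.508), 60, 17), (0.94, [317, 148, 378, 241], 0.563, -0.0224, np.float64(-0.119), 63, 24), (0.66, [249, 138, 305, 236], 0.5734, 0.0357, np.float64(-0.078), 62, 20)]
tool shift [3.000e-04 1.000e-04 1.425e-01] roll 0.001
```

```bash
python3 -m crank '[-0.003,0,0.02,0,0,0,0.03,0,0,0,0.03,0,0,0,0.03,0,0,0,0.018,0,0,0,0.009,0,0,0,0.0055,0,0,0,0,0,0,0,0,0,0,0,0,0]' 0.04; python3 -m crank '[0,0,0,0,0,0,0,0,0,0,0,0,0,0,0,0,0,0,0,0,0,0,0,0,0,0,0,0,0,0,0,0,0,0,0,0,0,0,0,0]' 0; python3 -m crank '[0,0,-0.01,0,0,0,-0.03,0,0,0,-0.03,0,0,0,-0.03,-0.119,0,0,-0.03,-0.119,0,0,0,-0.119,0,0,0,-0.119,0,0,0,-0.119,0,0,0,-0.119,0,0,0,-0.119]' -; python3 -m crank '[0,0,0,-0.119,0,0,0,-0.119,0,0,0,-0.119,0,0,0,-0.119,0,0,0,-0.119,0,0,0,-0.119,0,0,0,-0.119,0,0,0,0,0,0,0,0,0,0,0,0]' -; python3 -c "
from h import *
go(.545,.264,.046,1.596)"
```

```text
time_s: 81.1
eef_pos: [0.5729, 0.0361, 0.0996]
eef_rot: [3.139, -0.109, 0.004]
wrist_force: [0.8, -0.9, 0.3]
width: 0.0399
gripper_force: 0.0
time_s: 81.93
eef_pos: [0.5721, 0.0363, 0.0986]
eef_rot: [3.14, -0.109, 0.001]
wrist_force: [-0.7, -0.7, 4.9]
width: 0.0194
gripper_force: 30.0
time_s: 82.77
eef_pos: [0.5713, 0.0363, 0.2281]
eef_rot: [-2.911, -1.179, 0.001]
wrist_force: [-0.6, 0.5, -1.6]
width: 0.0194
gripper_force: 30.0
time_s: 83.6
eef_pos: [0.5716, 0.0363, 0.228]
eef_rot: [-2.196, -2.246, 0.0]
wrist_force: [0.5, -0.2, -0.3]
width: 0.0196
gripper_force: 30.0
tool shift [ 0.2282 -0.0214  0.182 ] roll -0.003
```

```bash
python3 -m crank '[0.02,-0.002,0,0,0.03,-0.003,0,0,0.036,-0.003,0,0,0.036,-0.003,0,0,0.036,-0.003,0,0,0.036,-0.003,0,0,0.022,-0.003,0,0,0.012,-0.0014,0,0,0,0,0,0,0,0,0,0]' -; python3 -m crank '[0,0,0.02,0,0,0,0.03,0,0,0,0.03,0,0,0,0.03,0,0,0,0.03,0,0,0,0.02,0,0,0,0.012,0,0,0,0.007,0,0,0,0.003,0,0,0,0,0]' -; python3 -m crank '[0,0,0.001,0,0,0,0.001,0,0,0,0.001,0,0,0,0,0,0,0,0,0,0,0,0,0,0,0,0,0,0,0,0,0,0,0,0,0,0,0,0,0]' -
```

```text
time_s: 84.43
eef_pos: [0.5444, 0.2633, 0.2279]
eef_rot: [2.192, 2.25, -0.001]
wrist_force: [0.3, -0.8, -0.9]
width: 0.0198
gripper_force: 30.0
time_s: 85.27
eef_pos: [0.5451, 0.2631, 0.0464]
eef_rot: [2.193, 2.249, 0.001]
wrist_force: [1.0, 0.3, -0.5]
width: 0.0196
gripper_force: 30.0
time_s: 86.1
eef_pos: [0.5456, 0.2644, 0.0447]
eef_rot: [2.191, 2.25, 0.004]
wrist_force: [-0.7, 2.6, 4.9]
width: 0.0198
gripper_force: 30.0
```

Contact; release, then go to the last pack.

```bash
python3 -m crank '[-0.001,-0.001,0,0,0,0,0,0,0,0,0,0,0,0,0,0,0,0,0,0,0,0,0,0,0,0,0,0,0,0,0,0,0,0,-0.01,0,0,0,-0.02,0]' 0.034; python3 -m crank '[0,0,-0.03,0,0,0,-0.04,0,0,0,-0.04,0,0,0,-0.04,0,0,0,0,0,0,0,0,0,0,0,0,0,0,0,0,0,0,0,0,0,0,0,0,0]' 0.04; python3 - <<'E'
from h import *
p,h,s=pose(); print(p,h,s["time_s"])
im=arm.read_camera("wrist"); c=cam("wrist"); cv2.imwrite("pics/w20.png",im)
print(base("wrist",im,c,zb=.018))
go(.565,-.0235,.24,1.597)
E
```

```text
time_s: 86.93
eef_pos: [0.5414, 0.262, 0.0712]
eef_rot: [-2.191, -2.248, 0.007]
wrist_force: [-0.9, 0.8, -0.8]
width: 0.0341
gripper_force: 0.0
time_s: 87.77
eef_pos: [0.5426, 0.2624, 0.2212]
eef_rot: [-2.191, -2.249, 0.004]
wrist_force: [-0.7, -0.3, 0.1]
width: 0.04
gripper_force: 0.0
[0.54255159 0.26239558 0.22122598] 1.5967259010233952 87.7667
[(0.91, [0.6052, 0.2692], np.float64(-1.539), 88, 47, [124.0, 120.0, 117.0]), (0.77, [0.5457, 0.2706], np.float64(-1.539), 90, 46, [113.0, 109.0, 106.0]), (0.36, [0.5788, 0.0786], np.float64(0.029), 146, 117, [253.0, 253.0, 253.0])]
tool shift [-0.2865  0.0146 -0.0182] roll -0.0
```

```bash
python3 -m crank '[-0.02,0.002,-0.01,0,-0.03,0.002,-0.01,0,-0.036,0.002,0,0,-0.036,0.002,0,0,-0.036,0.002,0,0,-0.036,0.002,0,0,-0.036,0.002,0,0,-0.032,0.001,0,0,-0.0245,0,0,0,0,0,0,0.119]' 0.04; python3 -m crank '[0,0,0,0.119,0,0,0,0.119,0,0,0,0.119,0,0,0,0.119,0,0,0,0.119,0,0,0,0.119,0,0,0,0.119,0,0,0,0.119,0,0,0,0.119,0,0,0,0.119]' 0.04; python3 -m crank '[0,0,0,0.119,0,0,0,0.119,0,0,0,0.119,0,0,0,0,0,0,0,0,0,0,0,0,0,0,0,0,0,0,0,0,0,0,0,0,0,0,0,0]' 0.04; python3 - <<'E'
from h import *
p,h,s=pose(); print(p,h,s["time_s"])
im=arm.read_camera("wrist"); c=cam("wrist"); cv2.imwrite("pics/w21.png",im)
print(base("wrist",im,c,zb=.08)); print(ribs("wrist","pack1",im,c,zt=.1))
go(.564,-.0235,.098,-.07)
E
```

```text
time_s: 88.7
eef_pos: [0.5659, -0.028, 0.2426]
eef_rot: [2.324, 2.112, -0.002]
wrist_force: [0.3, 0.8, 0.0]
width: 0.0403
gripper_force: 0.0
time_s: 89.53
eef_pos: [0.5657, -0.0234, 0.2425]
eef_rot: [-3.11, -0.441, 0.001]
wrist_force: [0.0, 0.0, 1.2]
width: 0.0397
gripper_force: 0.0
time_s: 90.37
eef_pos: [0.5659, -0.0234, 0.243]
eef_rot: [3.14, -0.108, 0.0]
wrist_force: [-0.7, 0.4, 0.4]
width: 0.0399
gripper_force: 0.0
[ 0.5658728  -0.02339498  0.24302874] -0.06860287244719475 90.3667
[(0.8, [0.5613, 0.2056], np.float64(-1.525), 63, 40, [114.0, 116.0, 118.0]), (0.66, [0.5673, -0.0246], np.float64(-0.049), 87, 47, [112.0, 108.0, 106.5]), (0.65, [0.6114, 0.1975], np.float64(-1.533), 50, 39, [141.0, 139.0, 143.0])]
[(0.8, [0, 187, 62, 238], 0.5629, 0.1992, np.float64(-1.542), 36, 19), (0.66, [252, 141, 306, 234], 0.5631, -0.0233, np.float64(-0.078), 63, 19), (0.65, [2, 132, 55, 179], 0.6121, 0.1913, np.float64(-1.503), 24, 16)]
tool shift [-0.0018  0.0003  0.145 ] roll 0.001
```

```bash
python3 -m crank '[-0.003,0,0.02,0,0,0,0.03,0,0,0,0.03,0,0,0,0.03,0,0,0,0.02,0,0,0,0.01,0,0,0,0.006,0,0,0,0,0,0,0,0,0,0,0,0,0]' 0.04; python3 -m crank '[0,0,0,0,0,0,0,0,0,0,0,0,0,0,0,0,0,0,0,0,0,0,0,0,0,0,0,0,0,0,0,0,0,0,0,0,0,0,0,0]' 0; python3 -m crank '[0,0,-0.01,0,0,0,-0.03,0,0,0,-0.03,0,0,0,-0.03,-0.119,0,0,-0.03,-0.119,0,0,0,-0.119,0,0,0,-0.119,0,0,0,-0.119,0,0,0,-0.119,0,0,0,-0.119]' -; python3 -m crank '[0,0,0,-0.119,0,0,0,-0.119,0,0,0,-0.119,0,0,0,-0.119,0,0,0,-0.119,0,0,0,-0.119,0,0,0,-0.119,0,0,0,0,0,0,0,0,0,0,0,0]' -; python3 -c "
from h import *
go(.484,.261,.046,1.596)"
```

```text
time_s: 91.35
eef_pos: [0.5641, -0.0235, 0.0987]
eef_rot: [3.139, -0.109, 0.004]
wrist_force: [0.2, 0.2, 0.8]
width: 0.0395
gripper_force: 0.0
time_s: 92.18
eef_pos: [0.5633, -0.0233, 0.0977]
eef_rot: [3.14, -0.109, 0.001]
wrist_force: [-1.6, 0.8, 5.7]
width: 0.0193
gripper_force: 30.0
time_s: 93.02
eef_pos: [0.5624, -0.0231, 0.2269]
eef_rot: [-2.911, -1.179, 0.001]
wrist_force: [0.1, -0.0, -1.5]
width: 0.0198
gripper_force: 30.0
time_s: 93.85
eef_pos: [0.5627, -0.0231, 0.2269]
eef_rot: [-2.196, -2.246, 0.0]
wrist_force: [0.4, 1.1, -2.3]
width: 0.0198
gripper_force: 30.0
tool shift [ 0.2858 -0.0722  0.1809] roll -0.003
```

```bash
python3 -m crank '[0.018,-0.005,0,0,0.03,-0.007,0,0,0.036,-0.01,0,0,0.036,-0.01,0,0,0.036,-0.01,0,0,0.036,-0.01,0,0,0.036,-0.008,0,0,0.03,-0.007,0,0,0.017,-0.004,0,0,0.008,-0.001,0,0]' -; python3 -m crank '[0,0,0.02,0,0,0,0.03,0,0,0,0.03,0,0,0,0.03,0,0,0,0.03,0,0,0,0.02,0,0,0,0.012,0,0,0,0.006,0,0,0,0.003,0,0,0,0,0]' -; python3 -m crank '[0,0,0.001,0,0,0,0.001,0,0,0,0.001,0,0,0,0,0,0,0,0,0,0,0,0,0,0,0,0,0,0,0,0,0,0,0,0,0,0,0,0,0]' -
```

```text
time_s: 94.68
eef_pos: [0.4823, 0.2603, 0.2271]
eef_rot: [-2.191, -2.25, -0.0]
wrist_force: [-0.5, 0.1, -1.3]
width: 0.0198
gripper_force: 30.0
time_s: 95.52
eef_pos: [0.4842, 0.2577, 0.0466]
eef_rot: [2.193, 2.249, 0.001]
wrist_force: [0.5, 0.6, -2.2]
width: 0.0195
gripper_force: 30.0
time_s: 96.35
eef_pos: [0.4851, 0.2589, 0.0453]
eef_rot: [2.191, 2.249, 0.006]
wrist_force: [-1.2, 1.8, 6.8]
width: 0.0198
gripper_force: 30.0
```

```bash
python3 -m crank '[-0.001,-0.001,0,0,0,0,0,0,0,0,0,0,0,0,0,0,0,0,0,0,0,0,0,0,0,0,0,0,0,0,0,0,0,0,-0.01,0,0,0,-0.02,0]' 0.034; python3 -m crank '[0,0,-0.03,0,0,0,-0.04,0,0,0,-0.04,0,0,0,-0.04,0,0,0,-0.03,0,0,0,0,0,0,0,0,0,0,0,0,0,0,0,0,0,0,0,0,0]' 0.04; python3 - <<'E'
from h import *
p,h,s=pose(); print(p,h,s["time_s"])
im=arm.read_camera("wrist"); c=cam("wrist"); cv2.imwrite("pics/w22.png",im)
print(base("wrist",im,c,zb=.018))
for n in ("top","side"):
    im=arm.read_camera(n); c=cam(n); cv2.imwrite(f"pics/{n}9.png",im)
    for l,z in [("head_round",0.003),("head_square",.003),("dock",.003),("park",0),("mug",0),("tape",0),("pot",0)]:
        print(n,l,[(round(q["p"],2),atz(c,q["pixel"],z)[:2].round(3).tolist()) for q in arm.pinpoint(n,l)][:2])
go(.52,-.18,.27,1.597)
E
```

```text
time_s: 97.18
eef_pos: [0.4806, 0.2562, 0.0715]
eef_rot: [-2.191, -2.248, 0.007]
wrist_force: [-0.3, -0.3, 0.5]
width: 0.0339
gripper_force: 0.0
time_s: 98.02
eef_pos: [0.4816, 0.2565, 0.2512]
eef_rot: [-2.191, -2.249, 0.005]
wrist_force: [-0.7, -0.4, -0.0]
width: 0.0403
gripper_force: 0.0
[0.48159559 0.2565261  0.25120801] 1.596733910060235 98.0167
[(0.88, [0.5443, 0.2702], np.float64(-1.544), 90, 47, [138.5, 135.0, 131.0]), (0.76, [0.4849, 0.2626], np.float64(-1.545), 89, 46, [126.0, 121.0, 117.0]), (0.64, [0.211, 0.2987], np.float64(-0.407), 61, 49, [71.0, 116.0, 210.0]), (0.62, [0.6039, 0.2684], np.float64(-1.534), 90, 48, [125.0, 121.0, 117.0])]
top head_round [(0.59, [0.565, -0.186]), (0.3, [0.689, 0.407])]
top head_square [(0.93, [0.477, -0.415])]
top dock [(0.79, [0.583, -0.178]), (0.37, [0.568, -0.182])]
top park [(0.69, [0.488, -0.413])]
top mug [(0.82, [0.684, 0.407]), (0.16, [0.541, 0.269])]
top tape [(0.61, [0.714, 0.201]), (0.33, [0.601, 0.269])]
top pot [(0.66, [0.667, -0.355])]
side head_round [(0.56, [0.58, -0.166])]
side head_square [(0.77, [0.468, -0.408])]
side dock [(0.64, [0.575, -0.189])]
side park [(0.58, [0.483, -0.408]), (0.51, [0.584, -0.169])]
side mug [(0.79, [0.681, 0.402]), (0.2, [0.611, -0.038])]
side tape [(0.55, [0.731, 0.218]), (0.48, [0.464, -0.423])]
side pot [(0.62, [0.671, -0.369])]
tool shift [-0.4377  0.0261 -0.0169] roll -0.0
```

All three packs are flat in the tray. Checking both heads up close before handing in.

```bash
python3 -m crank '[-0.02,0,0,0.1,-0.03,0,0,0,-0.038,0,0,0,-0.038,0,0,0,-0.038,0,0,0,-0.038,0,0,0,-0.038,0,0,0,-0.038,0,0,0,-0.038,0,0,0,-0.038,0,0,0]' -;  python3 -m crank '[-0.038,0,0,0,-0.03,0,0,0,-0.015,0,0,0,0,0,0,0,0,0,0,0,0,0,0,0,0,0,0,0,0,0,0,0,0,0,0,0,0,0,0,0]' -; python3 - <<'E'
from h import *
p,h,s=pose(); print(p,h,s["time_s"])
im=arm.read_camera("wrist"); c=cam("wrist"); cv2.imwrite("pics/w23.png",im)
for l,z in (("head_round",.037),("head_square",.029)):
    print(l,base("wrist",im,c,l,zb=z)); print([(np.round(q["pixel"]),round(q["p"],2),atz(c,q["pixel"],.003).round(4)) for q in arm.pinpoint("wrist",l)])
print("dock",[(round(q["p"],2),atz(c,q["pixel"],.003).round(4)) for q in arm.pinpoint("wrist","dock")])
print("park",base("wrist",im,c,"park",zb=.003))
for x,y in ((.577,-.18),(.473,-.418)): print(proj(c,(x,y,.003)))
E
```

```text
time_s: 99.75
eef_pos: [0.4579, -0.098, 0.2533]
eef_rot: [2.301, 2.137, 0.001]
wrist_force: [0.7, -0.9, 0.3]
width: 0.0402
gripper_force: 0.0
time_s: 100.58
eef_pos: [0.4524, -0.1783, 0.2531]
eef_rot: [2.301, 2.139, 0.0]
wrist_force: [0.6, 0.3, -0.1]
width: 0.0399
gripper_force: 0.0
[ 0.45241531 -0.17832786  0.25309717] 1.4980589501687187 100.5833
head_round [(0.66, [0.5695, -0.178], np.float64(-0.923), 71, 66, [112.0, 105.0, 102.0])]
[(array([382., 169.]), 0.69, array([ 0.569 , -0.1822,  0.003 ]))]
head_square [(0.91, [0.4731, -0.4134], np.float64(-0.072), 74, 57, [111.5, 108.5, 104.0])]
[(array([308., 353.]), 0.64, array([ 0.4731, -0.4195,  0.003 ]))]
dock [(0.51, array([ 0.472 , -0.4176,  0.003 ]))]
park [(0.68, [0.4733, -0.4259], np.float64(-0.072), 105, 43, [63.0, 59.0, 56.0])]
[388.68884141 166.64211073]
[307.39074091 352.1162954 ]
```

```bash
python3 -m crank '[0.002,0.02,0,0,0.002,0.035,0,0,0.002,0.035,0,0,0.001,0.025,0,0,0,0.01,0,0,0,0,0,0.119,0,0,0,0.119,0,0,0,0.119,0,0,0,0.119,0,0,0,0.119]' -;  python3 -m crank '[0,0,0,0.119,0,0,0,0.119,0,0,0,0.119,0,0,0,0.119,0,0,0,0.119,0,0,0,0.119,0,0,0,0.119,0,0,0,0.119,0,0,0,0,0,0,0,0]' -; python3 - <<'E'
from h import *
p,h,s=pose(); print(p,h,s["time_s"])
im=arm.read_camera("wrist"); c=cam("wrist"); cv2.imwrite("pics/w24.png",im)
print(base("wrist",im,c,"head_round",zb=.037),[(np.round(q["pixel"]),round(q["p"],2),atz(c,q["pixel"],.003).round(4)) for q in arm.pinpoint("wrist","head_round")])
hs=cv2.cvtColor(im,cv2.COLOR_BGR2HSV); m=((hs[...,1]<70)).astype(np.uint8)  # everything not blue mat
u0,v0=proj(c,(.577,-.18,.003)).astype(int); print(u0,v0)
# plate edges: scan along plate axes for saturation jump
for y in (-.215,-.145):
    col=[(round(x,3),int(hs[tuple(proj(c,(x,y,.003)).round().astype(int)[::-1])][1])) for x in np.arange(.515,.642,.003)]
    print(y,"low-sat x range",[x for x,sv in col if sv<90][:1],[x for x,sv in col if sv<90][-1:])
for x in (.54,.617):
    col=[(round(y,3),int(hs[tuple(proj(c,(x,y,.003)).round().astype(int)[::-1])][1])) for y in np.arange(-.242,-.118,.003)]
    print(x,"y range",[q for q,sv in col if sv<90][:1],[q for q,sv in col if sv<90][-1:])
E
```

```text
time_s: 101.77
eef_pos: [0.5774, -0.1813, 0.2527]
eef_rot: [-2.831, -1.36, 0.0]
wrist_force: [0.5, -0.6, -0.6]
width: 0.04
gripper_force: 0.0
time_s: 102.6
eef_pos: [0.5774, -0.1813, 0.2529]
eef_rot: [-3.141, 0.073, 0.0]
wrist_force: [0.2, 0.7, -0.4]
width: 0.04
gripper_force: 0.0
[ 0.57737939 -0.18132497  0.25288008] -0.04675630987365122 102.6
[(0.67, [0.5746, -0.1807], np.float64(-0.047), 67, 63, [180.0, 174.0, 171.0])] [(array([275., 181.]), 0.88, array([ 0.5697, -0.1779,  0.003 ]))]
276 174
-0.215 low-sat x range [np.float64(0.533)] [np.float64(0.62)]
-0.145 low-sat x range [np.float64(0.536)] [np.float64(0.626)]
0.54 y range [np.float64(-0.221)] [np.float64(-0.134)]
0.617 y range [np.float64(-0.227)] [np.float64(-0.137)]
```

Both heads are centred within a few millimetres and the packs are in the tray. Handing in.

```bash
python3 -c "
from bench import arm
print(arm.close_job())"
```

```text
the job is handed in; nothing more can be done
None
```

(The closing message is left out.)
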